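# Set up the contact-printing board and start the exposure timer

### The job

Get the darkroom printing board ready and start the exposure: put the loupe and the enlarger lens that stand in front of the board upright in the white tray, nudge each black negative frame on the board (two or three of them) from its sides until it lies centred and square on its own crop mark, and lay the straightedge flat on the bench, flush along the board's front edge as the paper stop, within the board's length. When all that is set and you have let go, press the timer's start button fully down, and leave everything set and all other things where they are.

Things in the scene. Friction and masses are not known exactly. Their poses are not given: they have to be found in the camera images.
- frame0_c (a point): Centre (half-way up) of the left (+y) negative frame: a loose black metal square plate 92 x 92 mm, 22 mm high, with a flat glass window on top, about 0.3 kg, lying on the board up to 4 cm off its mark and turned up to 0.2 rad; too wide for the jaws, it slides when pushed and stops when the push stops. x and y are along its sides, z up; at no turn they are parallel to the mark's. May be absent. It belongs on mark0.
- frame1_c (a point): Centre (half-way up) of the middle negative frame: a loose black metal square plate 92 x 92 mm, 22 mm high, with a flat glass window on top, about 0.3 kg, lying on the board up to 4 cm off its mark and turned up to 0.2 rad; too wide for the jaws, it slides when pushed and stops when the push stops. x and y are along its sides, z up; at no turn they are parallel to the mark's. May be absent. It belongs on mark1.
- frame2_c (a point): Centre (half-way up) of the right (-y) negative frame: a loose black metal square plate 92 x 92 mm, 22 mm high, with a flat glass window on top, about 0.3 kg, lying on the board up to 4 cm off its mark and turned up to 0.2 rad; too wide for the jaws, it slides when pushed and stops when the push stops. x and y are along its sides, z up; at no turn they are parallel to the mark's. May be absent. It belongs on mark2.
- mark0 (a point): Centre of the left (+y) crop mark on the top face of the board: four white corner brackets on a 100 mm square (so 4 mm shows all round a centred frame) and four short white centre lines outside it. x and y are the board's, z up. Marks are 175 mm apart. Fixed.
- mark1 (a point): Centre of the middle crop mark on the top face of the board: four white corner brackets on a 100 mm square (so 4 mm shows all round a centred frame) and four short white centre lines outside it. x and y are the board's, z up. Marks are 175 mm apart. Fixed.
- mark2 (a point): Centre of the right (-y) crop mark on the top face of the board: four white corner brackets on a 100 mm square (so 4 mm shows all round a centred frame) and four short white centre lines outside it. x and y are the board's, z up. Marks are 175 mm apart. Fixed.
- board: Printing board, a fixed grey slab 190 mm (its x, away from the robot) x 500 mm (its y) x 15 mm high, at a slight turn on the bench. Origin at the centre of its underside, x away from the robot, y left, z up.
- board_front (a point): Middle of the board's front edge (the upright face towards the robot, 500 mm long along y), at bench height; axes as the board's.
- rule_c (a point): Straightedge, loose, lying on the right of the bench: an aluminium bar 40 mm wide (x), 200 mm long (y), 10 mm thick, 0.3 kg, with a black upright grip 14 mm wide (x), 60 mm long (y) in its middle, whose top is 38 mm above the bar's underside. This point is on its centre line 19 mm above its underside; y along its length, z up; both ends and both long sides are alike.
- rule_a (a point): Middle of the straightedge's +y end, on its centre line (20 mm from each long side), 5 mm above its underside.
- rule_b (a point): Middle of the straightedge's -y end, likewise.
- loupe_c (a point): Loupe, loose: black waisted round magnifier, 42 mm across at top (14 mm tall band) and foot, 32 mm at the waist, 50 mm high, standing on the bench just in front of the board. Point at its centre, half-way up; z up.
- lens_c (a point): Enlarger lens, loose: stubby black barrel 46 mm across and 26 mm high with a bare metal ring 38 mm across and 12 mm high on top, 38 mm high in all, standing on the bench just in front of the board. Point at its centre, half-way up; z up.
- tray: White shallow open tray, fixed, on the left: 120 mm (x) x 120 mm (y) x 25 mm high outside, walls and floor 4 mm thick. Origin at the centre of its underside, axes x away from the robot, y left, z up.
- start_top (a point): Centre of the top of the timer's round grey start button (26 mm across), on top of the black timer box 120 x 100 x 45 mm on the left, on its half nearer the robot; three small metal knobs 42 mm beyond it are not buttons. Moves down 6 mm against a spring, fully down at 5 N.
- start (a joint): Start button travel in m: 0 up, 0.006 fully down; springs back.
- film_can: Small black film can 32 mm across, 50 mm high, on the bench in front on the right, loose; belongs where it is. Origin at its underside or handle.
- mug: White mug 76 mm across, 85 mm high, far right, loose; belongs where it is. Origin at its underside or handle.
- dust_brush: Brush lying beyond the board, loose; belongs where it is. Origin at its underside or handle.
- dev_bottle: Grey bottle 64 mm across, 150 mm high, beyond the board, loose; belongs where it is. Origin at its underside or handle.
- blower: Rubber blower 54 mm across, 100 mm high, in front on the left, loose; belongs where it is. Origin at its underside or handle.
- slide_box: Green box 60 x 110 x 50 mm, far left, loose; belongs where it is. Origin at its underside or handle.
Mind the look-alikes: they are no part of the job. What is shaped like the part that bears loupe_c but orange is not meant.

How it is judged:
By the outcome, as a careful person would: the job done as asked, in the order asked, and still so for the second after the job is handed in, with the robot touching nothing.
Of frame0, frame1, frame2 only 2 to 3 are there at a start; the rules pass over those that are not, and their reading is None.
At some moment in a run one of frame0, frame1, frame2 may be knocked a few centimetres aside while the robot is not near it.
Once in a run the grip may slacken for a moment while it holds something.
It also fails if it takes over 210 s, if anything falls off the work surface, if the arm or the gripper's body presses on something with over 40 N, if the wrist force passes 120 N, or if a joint passes its speed limit or range.

### The arm

A 7-joint arm with a two-finger parallel gripper is mounted at the origin on the work surface. World frame = base frame: x ahead of the robot, y to its left, z up, the work surface at z = 0. Lengths are in m, angles in rad, forces in N, time in s.
With the tool pointing down it reaches from about 0.4 to 0.85 m from the base axis. Payload 10.4 kg.
Tool frame: the origin (TCP) lies at the very end of the fingers, on their centre line; the grasp point (between the pads) lies 19 mm behind it (r.pinch_z is the distance from the TCP to the grasp point, in m); z points along the fingers, y is the line along which they close (so a half turn about z gives the same grasp; the last joint's range is limited). The gripper opens to 87 mm and grips with 3 to 60 N. Pads are 19 mm wide; open, the fingers measure 117 mm over their backs; the gripper's body (75 mm by 190 mm) begins 51 mm behind the grasp point.
Start: joints at [1.182, 0.332, -0.065, 1.46, 0.022, 1.35, -0.088], TCP at [0.224, -0.584, 0.223] pointing down, gripper open.
Joint ranges: [-2.6, 2.6], [-0.5, 2.12], [-1.47, 1.34], [0.16, 2.42], [-1.27, 4.41], [0.06, 2.06], [-2.6, 2.6]. Speed limits (rad/s): [2.22, 2.22, 2.79, 2.79, 3.14, 3.14, 3.14].

### API

Orientations are given as a unit quaternion [x, y, z, w].
In Python, from bench import sensors, vision, r gives the robot as it stands.
- The arm moves only by the shell command python3 -m crank 'ROWS' [OPENING] [FORCE]. ROWS is JSON, a list of rows, each a list of 2 entries, a list of its own where there are three numbers: the shift along the tool's x, y, z normalised to -1 to 1, where 1 is 3 cm, then the turn about the tool's z normalised to -1 to 1, where 1 is 8 degrees. A call has 1 to 12 rows; each row shifts and turns the commanded pose from where the row before left it, along the tool's axes as they then stand; what a row does not reach is not made up. A row lasts 1/8 s, in which the tool goes at most 62.5 mm and 10.7 degrees, less where a joint would pass 70% of its speed; a pose out of reach is approached as far as the arm can. A call with a number of a shift or a turn outside -1 to 1 is refused whole. A call with a gripper value outside its range is refused whole. OPENING is the opening, from 0 (shut) to 1 (fully open), set as the call begins (- or left out, the last holds). The fingers move at their own pace and stop on an object; FORCE is the grip in N (left out, the last holds). Time passes only in rows, so rows that do not move let the fingers close. It gives the time, the measured TCP pose, the force, the opening and the grip force at its end, in the units of the state.
- sensors.read_state(): the state, without advancing time (a new reading comes with each control period).
- vision.camera(name): name is "scene" or "top"; returns the picture (420x560x3 uint8, red, green, blue); there is no depth.
- vision.camera_model(name): a dict with "vertical_fov" (degrees; the focal length in pixels is half the picture's height over the tangent of half this angle, whatever the lens; pixels are square), "cx", "cy" (the principal point, pixels), "dist" ([k1, k2, p1, p2, k3] as OpenCV has them; the pictures are not rectified), "camera_from_world" (4x4, takes a point from world to camera coordinates). Camera axes: x right, y down, z forward; pixel columns grow to the right and rows downward; lengths in m; the calibration is good to about 2 mm. A picture is of the moment at which its call begins. camera_model takes no time and is no camera call.
- r.close_job(): hands the job in; it is judged then, once.
The state is a dict: "time": time; "joint_positions": joint angles; "joint_vel": joint speeds; "joint_torque": joint torques, N m; "ee_pos": TCP position; "eef_rot": TCP orientation; "ft_force": force on the tool from outside, world axes, zero at the start; "torque": the same for the moment, N m; "width": finger opening in m; "grip_force": force on a finger pad.
Only numpy, scipy, OpenCV 4.12 (cv2) and the standard library are available. Lean on these libraries where they do the work, as an engineer would, in place of code of your own. Each camera call takes 0.05 s, during which the arm holds its last target. There are 200 camera calls.

## Working session

There is one attempt and no reset: what is moved stays moved. The work goes in short steps, Python scripts to look and compute and a shell command to move; the robot and the scene stay as the last step left them, time stands still between calls to the robot, and variables do not carry over. Pictures are saved under pics/ and viewed, at most 14 in all, crops included, and the job is handed in when it is done.

```bash
ls; mkdir -p pics
cat > h.py <<'E'
import numpy as np, cv2
from bench import sensors, vision, r
def K(n):
    m=vision.camera_model(n); f=210/np.tan(np.radians(m["vertical_fov"])/2)
    return np.array([[f,0,m["cx"]],[0,f,m["cy"]],[0,0,1.]]),np.array(m["dist"],float),np.array(m["camera_from_world"])
def w(n,px,z):
    k,d,T=K(n); p=cv2.undistortPoints(np.array(px,float).reshape(-1,1,2),k,d).reshape(-1,2)
    R,t=T[:3,:3],T[:3,3]; c=-R.T@t; rays=np.c_[p,np.ones(len(p))]@R
    z=np.broadcast_to(z,len(p)); return c+rays*((z-c[2])/rays[:,2])[:,None]
def proj(n,P):
    k,d,T=K(n); return cv2.projectPoints(np.array(P,float).reshape(-1,1,3),cv2.Rodrigues(T[:3,:3])[0],T[:3,3],k,d)[0].reshape(-1,2)
def snap(n,f,crop=None,s=1):
    im=vision.camera(n)[:,:,::-1]; cv2.imwrite(f"pics/raw_{f}.png",im)
    if crop: x0,y0,x1,y1=crop; im=im[y0:y1,x0:x1]
    cv2.imwrite(f"pics/{f}.png",cv2.resize(im,None,fx=s,fy=s,interpolation=cv2.INTER_CUBIC))
E
python3 - <<'E'
from h import *
snap("top","t0",None,1.42); snap("scene","s0",None,1.42)
for n in("top","scene"):
    k,d,T=K(n); print(n,k[0,0],d,-T[:3,:3].T@T[:3,3],T[:3,:3].round(2).tolist())
print(sensors.read_state())
E
```

```text
pics
top 449.12483995107834 [-0.11643713  0.          0.          0.          0.        ] [ 0.3905868  -0.00121076  1.20183182] [[-0.01, -1.0, 0.0], [-0.99, 0.01, -0.13], [0.13, -0.0, -0.99]]
scene 387.8227284684535 [0.02126357 0.         0.         0.         0.        ] [ 1.01290595 -0.25709718  0.86128965] [[0.46, 0.89, -0.01], [0.73, -0.39, -0.56], [-0.5, 0.25, -0.83]]
{'time': 0.1, 'joint_positions': array([ 1.1824342 ,  0.33283336, -0.06465431,  1.46088858,  0.02161579,
        1.34989892, -0.08847627]), 'joint_vel': array([ 0.002877  , -0.00169714, -0.00040094, -0.00124259, -0.0005122 ,
       -0.00094677, -0.00260186]), 'joint_torque': array([ 2.63350514e-03, -6.24545431e+01,  2.54825363e-02, -3.90715492e+01,
       -6.13925094e-02,  3.66374175e-02,  1.34416885e-05]), 'ee_pos': array([ 0.22337414, -0.58333338,  0.22180306]), 'eef_rot': array([ 9.83323243e-01,  1.81865213e-01, -1.65717409e-04, -6.45457771e-04]), 'ft_force': array([-0.30048925,  0.21919368, -0.321126  ]), 'torque': array([-0.04333607,  0.04193484, -0.01952859]), 'grip_force': 0.0, 'width': 0.08688632473574033}
```

View pics/t0.png

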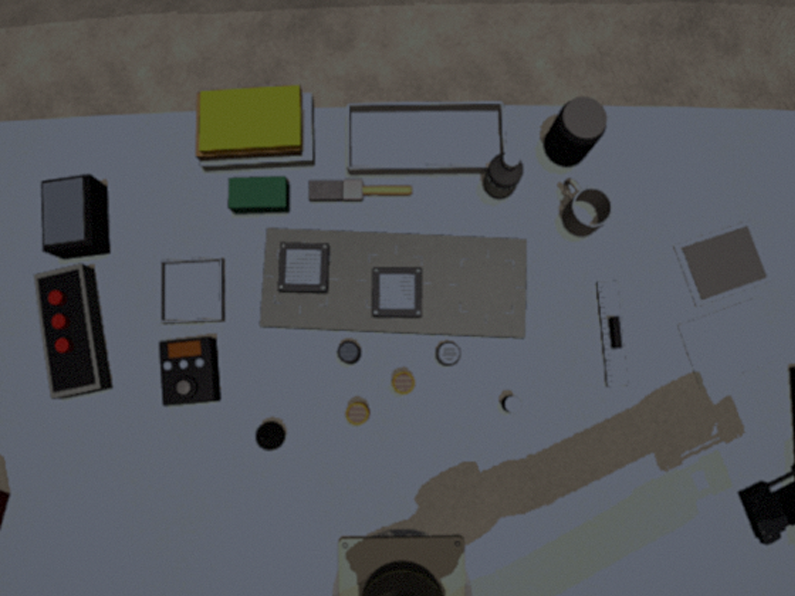

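View pics/s0.png

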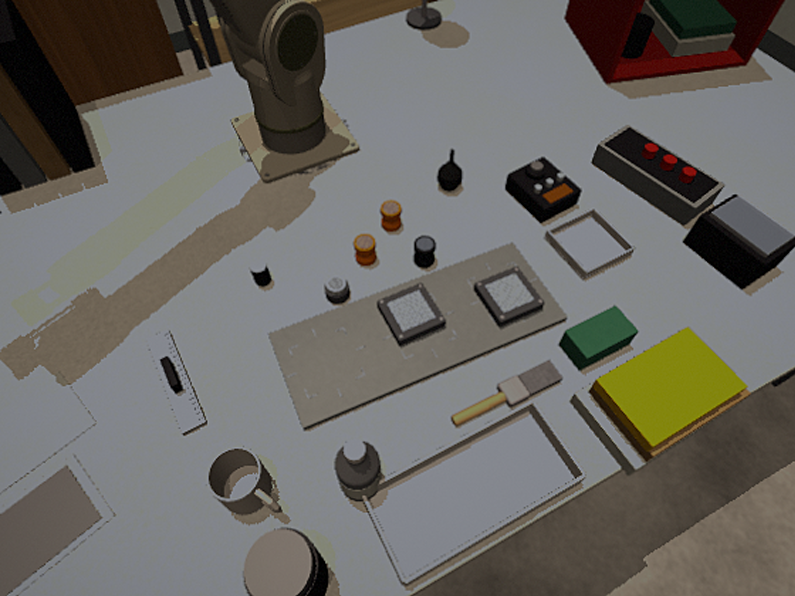

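Top view: frames 0 and 1 are on the board and mark2 is empty. In the enlarged picture, the loupe is at about (349,351), the lens at (449,352), the straightedge at (613,333), the tray at (193,291) and the button at (184,387). Next, an enlarged crop.

Run:
```python
from h import *
im=cv2.imread("pics/raw_t0.png")[155:290,180:378]
im=cv2.convertScaleAbs(im,alpha=1.8)
cv2.imwrite("pics/c0.png",cv2.resize(im,None,fx=4,fy=4,interpolation=cv2.INTER_CUBIC))
im=cv2.imread("pics/raw_s0.png")[160:305,185:405]
im=cv2.convertScaleAbs(im,alpha=1.8)
cv2.imwrite("pics/c1.png",cv2.resize(im,None,fx=3.5,fy=3.5,interpolation=cv2.INTER_CUBIC))
```

```text
(no output)
```

View pics/c0.png

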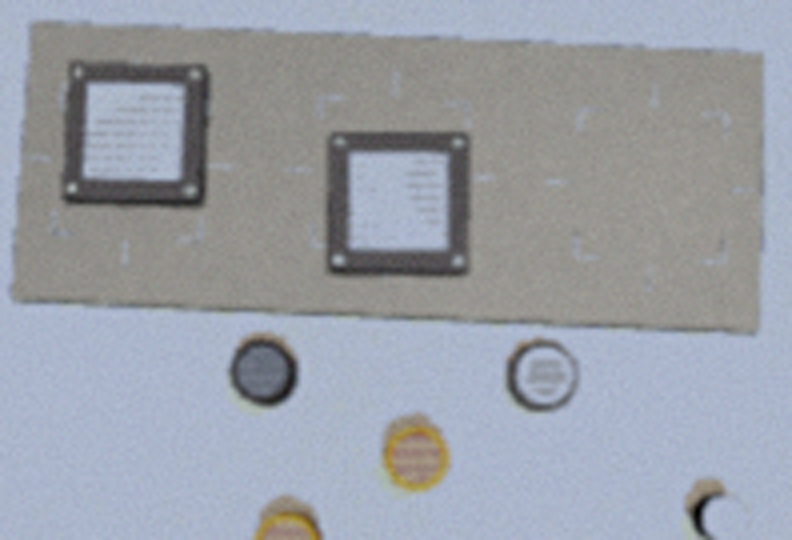

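View pics/c1.png

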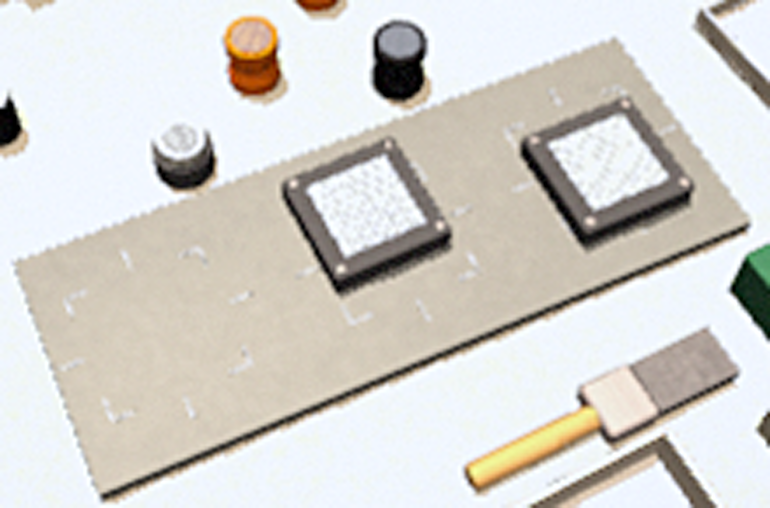

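```bash
cat >> h.py <<'E'
from scipy.optimize import minimize
def poly(c,a,h):
    R=np.array([[np.cos(a),-np.sin(a)],[np.sin(a),np.cos(a)]]); return np.array(c)+np.array([[h,h],[-h,h],[-h,-h],[h,-h]])@R.T
def frame(img,c0,a0,n="top",win=.0325,out=.046,z=.037):
    "fit x,y,yaw of a frame: bright window inside a dark ring"
    g=cv2.GaussianBlur(cv2.cvtColor(img,cv2.COLOR_BGR2GRAY),(0,0),.6).astype(np.float32)
    def msk(p):
        m=np.zeros((420*4,560*4),np.uint8); q=(proj(n,np.c_[p,[z]*4])+.5)*4-.5
        cv2.fillPoly(m,[np.round(q*64).astype(np.int32)],255,shift=6); return cv2.resize(m,(560,420),interpolation=cv2.INTER_AREA).astype(np.float32)/255
    def cost(v):
        c,a=v[:2]/1000,v[2]/100
        W=msk(poly(c,a,win)); I=msk(poly(c,a,win+.001)); O=msk(poly(c,a,out)); rg=np.clip(O-I,0,1)
        return (g*rg).sum()/rg.sum()-(g*W).sum()/W.sum()
    v0=np.array([c0[0]*1e3,c0[1]*1e3,a0*100]); b=None
    for d in (6,2):
        s=minimize(cost,v0,method="Nelder-Mead",options=dict(initial_simplex=v0+np.r_[[[0,0,0]],np.eye(3)*d],xatol=.02,fatol=.01,maxiter=150)); v0=s.x
    return s.x[0]/1e3,s.x[1]/1e3,s.x[2]/100,s.fun
E
python3 - <<'E'
from h import *
f=lambda L:(np.array(L,float)+.5)/4-.5+[180,155]
t=lambda L:(np.array(L,float)+.5)/1.42-.5
B=w("top",f([(33,22),(763,53),(756,331),(13,300)]),.015)
print("board",B.round(4).tolist())
a=np.arctan2(*(B[0]-B[1]+B[3]-B[2])[[0,1]])  # y axis dir
print("yaw",-a,"centre",B.mean(0),"len",np.linalg.norm(B[0]-B[1]),np.linalg.norm(B[0]-B[3]))
yaw=-a
# centre lines: mark0 L/R, bottom ; mark1 ; mark2
M=w("top",f([(39,158),(221,168),(125,250),(298,170),(486,179),(397,83),(557,182),(741,189),(653,95),(649,277)]),.015)
print(M.round(4).tolist())
print("mark0",(M[0]+M[1])/2,"mark1",(M[3]+M[4])/2,"mark2",(M[6]+M[7])/2,(M[8]+M[9])/2)
S=w("top",f([(79,72),(196,74),(190,190),(71,188),(341,142),(458,142),(459,262),(339,260)]),.037)
img=cv2.imread("pics/raw_t0.png")
for s in(S[:4],S[4:]):
    d=(s[0]+s[3]-s[1]-s[2]); print("fr",s.mean(0),-np.arctan2(d[0],d[1]), frame(img,s.mean(0),0))
print("loupe",w("top",f([(265,370)]),.05),"lens",w("top",f([(546,374)]),.038))
print("tray",w("top",t([(162,260),(223,259),(224,322),(162,323)]),.025).round(4).tolist())
print("btn",w("top",t([(184,387)]),.052))
print("rule",w("top",t([(597,282),(617,281),(628,386),(607,388)]),.01).round(4).tolist(),w("top",t([(615,332)]),.038))
print("bottle,mug",w("top",t([(500,183),(583,215)]),0.03),"can",w("top",t([(508,402)]),.05),"blower",w("top",t([(270,435)]),.06),"orange",w("top",t([(402,381),(357,412)]),.05))
E
```

```text
board [[0.6967, 0.2488, 0.015], [0.6679, -0.2475, 0.015], [0.479, -0.235, 0.015], [0.5067, 0.2595, 0.015]]
yaw -0.056954154519844494 centre [0.58757851 0.00642977 0.015     ] len 0.49711496797873694 0.1902338889282514
[[0.6025, 0.2431, 0.015], [0.5938, 0.1202, 0.015], [0.5393, 0.1845, 0.015], [0.5916, 0.0685, 0.015], [0.5837, -0.0573, 0.015], [0.6501, 0.0014, 0.015], [0.581, -0.1048, 0.015], [0.5746, -0.2286, 0.015], [0.6396, -0.1713, 0.015], [0.5162, -0.1646, 0.015]]
mark0 [0.59814038 0.18165211 0.015     ] mark1 [0.58767171 0.00560571 0.015     ] mark2 [ 0.57782888 -0.16669676  0.015     ] [ 0.57790658 -0.16796477  0.015     ]
fr [0.61588071 0.17565817 0.037     ] -0.03354130525653087 (np.float64(0.6144866967826422), np.float64(0.17545750817555889), np.float64(-0.01659568306817916), np.float64(-47.77061080932617))
fr [0.56618316 0.000937   0.037     ] -0.022756879926569974 (np.float64(0.5663534952724213), np.float64(0.002045862245729735), np.float64(-0.014945344650205758), np.float64(-46.17681884765625))
loupe [[0.4560731  0.08850671 0.05      ]] lens [[ 0.45154024 -0.09256371  0.038     ]]
tray [[0.6351, 0.449, 0.025], [0.6347, 0.33, 0.025], [0.5146, 0.3254, 0.025], [0.5142, 0.4447, 0.025]]
btn [[0.3940414 0.3900781 0.052    ]]
rule [[0.5829, -0.3823, 0.01], [0.5844, -0.4219, 0.01], [0.3836, -0.4323, 0.01], [0.3809, -0.3914, 0.01]] [[ 0.48405502 -0.40256199  0.038     ]]
bottle,mug [[ 0.77401691 -0.19900618  0.03      ]
 [ 0.70976589 -0.35649695  0.03      ]] can [[ 0.36023803 -0.19571442  0.05      ]] blower [[0.30809474 0.2299885  0.06      ]] orange [[ 0.4010781  -0.0057877   0.05      ]
 [ 0.34689116  0.07551971  0.05      ]]
```

```bash
cat >> h.py <<'E'
def pose():
    s=sensors.read_state(); x,y,z,q=s["eef_rot"]; return s["ee_pos"],2*np.arctan2(y,x),s
def plan(p,yaw):
    e,a,s=pose(); a=(a+np.pi)%(2*np.pi)-np.pi; d=np.array(p)-e
    t=np.array([np.cos(yaw)*d[0]+np.sin(yaw)*d[1],np.sin(yaw)*d[0]-np.cos(yaw)*d[1],-d[2]])/.03
    print("t%.1f pos %s yaw %.3f F %s w %.4f g %.1f | shift(after turn) %s turn %.2f"%(s["time"],e.round(4),a,s["ft_force"].round(1),s["width"],s["grip_force"],t.round(2),np.degrees(a-yaw)/8))
E
python3 -m crank '[[[0,0,0],0.9],[[0,0,0],0.9],[[0,0,0],0.82],[[0.4,-1,0],0],[[0.4,-1,0],0],[[0.4,-1,0],0],[[0.4,-1,0],0],[[0.5,-1,0],0],[[0.5,-1,0],0],[[0.5,-1,0],0],[[0.5,-1,0],0],[[0.5,-1,0],0]]' 1 25
python3 -m crank '[[[0.5,-1,0],0],[[0.5,-1,0],0],[[0.5,-1,0],0],[[0.5,-1,0],0],[[0.5,-1,0],0],[[0.5,-1,0],0],[[0.5,-1,0],0],[[0,0,0],0],[[0,0,0],0]]'
python3 -c "
from h import *
plan([.4515,-.0926,.004],0)"
```

```text
time: 1.6
ee_pos: [0.3468, -0.3125, 0.2223]
eef_rot: [1.0, -0.0, -0.0, -0.0]
ft_force: [0.5, -0.4, 1.3]
width: 0.0871
grip_force: 0.0
time: 2.72
ee_pos: [0.4511, -0.1043, 0.2223]
eef_rot: [1.0, -0.0, -0.0, 0.0]
ft_force: [-0.3, -0.0, 0.1]
width: 0.0873
grip_force: 0.0
t2.7 pos [ 0.4511 -0.1043  0.2223] yaw -0.001 F [-0.3 -0.   0.1] w 0.0873 g 0.0 | shift(after turn) [ 0.01 -0.39  7.28] turn -0.00
```

```bash
python3 -m crank '[[[0,-0.39,1],0],[[0,0,1],0],[[0,0,1],0],[[0,0,1],0],[[0,0,1],0],[[0,0,1],0],[[0,0,0.7],0],[[0,0,0.58],0],[[0,0,0],0]]' 
python3 -m crank '[[[0,0,0],0],[[0,0,0],0],[[0,0,0],0],[[0,0,0],0],[[0,0,-0.5],0],[[0,0,-1],0],[[0,0,-1],0],[[0,0,-0.5],0],[[0,0,0],0]]' 0 25
python3 -c "
from h import *
plan([.605,.387,.010],0)"
```

```text
time: 3.85
ee_pos: [0.4506, -0.0924, 0.0032]
eef_rot: [1.0, -0.0, -0.001, -0.0]
ft_force: [0.7, 0.3, 1.0]
width: 0.0869
grip_force: 0.0
time: 4.97
ee_pos: [0.4522, -0.0922, 0.095]
eef_rot: [1.0, -0.0, 0.001, 0.0]
ft_force: [-0.1, 0.1, -1.6]
width: 0.0453
grip_force: 25.0
t5.0 pos [ 0.4522 -0.0922  0.095 ] yaw -0.000 F [-0.1  0.1 -1.6] w 0.0453 g 25.0 | shift(after turn) [  5.09 -15.97   2.83] turn -0.00
```

```bash
python3 -m crank '[[[0.3,-1,0],0],[[0.3,-1,0],0],[[0.3,-1,0],0],[[0.3,-1,0],0],[[0.3,-1,0],0],[[0.3,-1,0],0],[[0.3,-1,0],0],[[0.3,-1,0],0],[[0.3,-1,0],0],[[0.3,-1,0],0],[[0.3,-1,0],0],[[0.3,-1,0],0]]'
python3 -m crank '[[[0.37,-1,0],0],[[0.37,-1,0],0],[[0.37,-1,0],0],[[0.38,-0.97,0],0],[[0,0,0],0],[[0,0,1],0],[[0,0,1],0],[[0,0,0.4],0],[[0,0,0.25],0],[[0,0,0],0]]' 
python3 -c "
from h import *
plan([.605,.387,.010],0)"
```

```text
time: 6.48
ee_pos: [0.5591, 0.2686, 0.0923]
eef_rot: [1.0, -0.0, -0.001, 0.0]
ft_force: [0.5, 0.3, -0.9]
width: 0.0452
grip_force: 25.0
time: 7.72
ee_pos: [0.6053, 0.3846, 0.017]
eef_rot: [1.0, -0.001, 0.001, 0.002]
ft_force: [-7.1, -11.4, 19.3]
width: 0.0452
grip_force: 25.0
t7.7 pos [0.6053 0.3846 0.017 ] yaw -0.002 F [ -7.1 -11.4  19.3] w 0.0452 g 25.0 | shift(after turn) [-0.01 -0.08  0.23] turn -0.01
```

```bash
python3 -m crank '[[[0,0,-0.5],0],[[0,0,-0.5],0],[[0,0,0],0],[[0,0,0],0]]'
python3 -c "
from h import *
plan([.605,.387,.010],0)
snap('scene','s1',(340,110,480,215),5)"
```

```text
time: 8.22
ee_pos: [0.6042, 0.3871, 0.0443]
eef_rot: [1.0, 0.0, -0.0, 0.0]
ft_force: [0.5, 0.0, -2.3]
width: 0.0453
grip_force: 25.0
t8.2 pos [0.6042 0.3871 0.0443] yaw 0.000 F [ 0.5  0.  -2.3] w 0.0453 g 25.0 | shift(after turn) [0.03 0.   1.14] turn 0.00
```

View pics/s1.png

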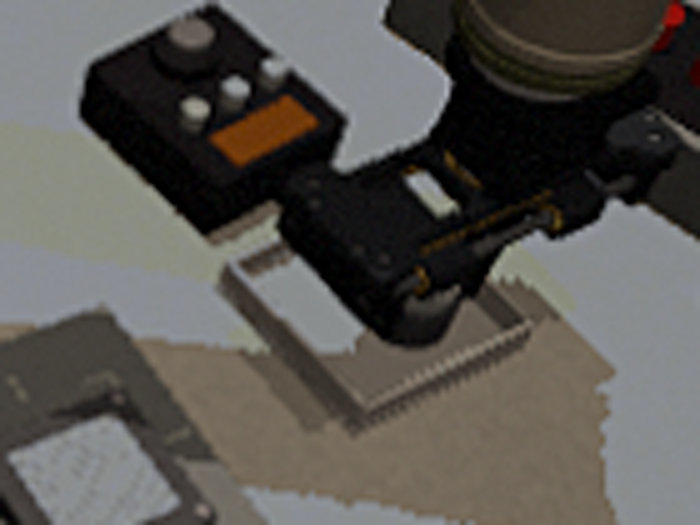

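Only the gripper over the tray is visible; the lens itself is hidden. I'll try slightly nearer the tray centre and go down gently.

```bash
python3 -m crank '[[[-0.27,0,0],0],[[0,0,0.3],0],[[0,0,0.3],0],[[0,0,0.2],0],[[0,0,0],0]]'
python3 -m crank '[[[0,0,0.1],0],[[0,0,0],0]]'
python3 -m crank '[[[0,0,0.1],0],[[0,0,0],0]]'
```

```text
time: 8.9
ee_pos: [0.5959, 0.3868, 0.0197]
eef_rot: [1.0, -0.0, -0.001, 0.0]
ft_force: [0.1, 0.8, -1.2]
width: 0.0454
grip_force: 25.0
time: 9.15
ee_pos: [0.5962, 0.3871, 0.0176]
eef_rot: [1.0, -0.0, 0.0, 0.0]
ft_force: [0.5, -0.3, -0.5]
width: 0.0452
grip_force: 25.0
time: 9.4
ee_pos: [0.5964, 0.3874, 0.017]
eef_rot: [1.0, -0.0, 0.001, 0.0]
ft_force: [-5.4, -5.1, 14.9]
width: 0.0456
grip_force: 25.0
```

```bash
python3 -m crank '[[[0,0,-0.03],0],[[0,0,0],0],[[0,0,0],0],[[0,0,0],0],[[0,0,0],0]]' 0.7
python3 -m crank '[[[0,0,-0.5],0],[[0,0,-1],0],[[0,0,-1],0],[[0,0,-1],0],[[0,1,0],0],[[0,1,0],0],[[0,1,0],0],[[0,1,0],0],[[0,1,0],0],[[0,1,0],0],[[0,1,0],0]]' 1
python3 -c "
from h import *
plan([.456,.0885,.012],0)
snap('scene','s2',(340,110,480,215),5)"
```

```text
time: 10.02
ee_pos: [0.5962, 0.3871, 0.0154]
eef_rot: [1.0, 0.0, -0.0, 0.0]
ft_force: [0.3, 0.3, -0.2]
width: 0.0608
grip_force: 0.0
time: 11.4
ee_pos: [0.5964, 0.1764, 0.1218]
eef_rot: [1.0, 0.0, 0.001, -0.0]
ft_force: [0.6, 0.0, -0.3]
width: 0.0869
grip_force: 0.0
t11.4 pos [0.5964 0.1764 0.1218] yaw 0.000 F [ 0.6  0.  -0.3] w 0.0869 g 0.0 | shift(after turn) [-4.68  2.93  3.66] turn 0.00
```

View pics/s2.png

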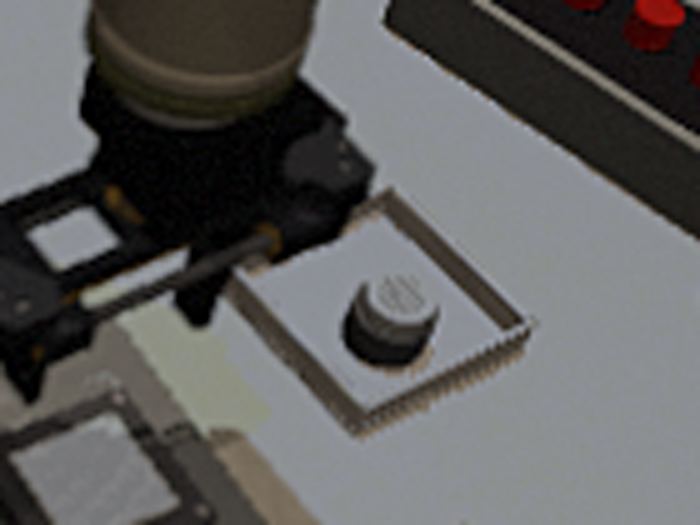

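The lens stands upright in the tray. Now the loupe.

```bash
python3 -m crank '[[[-1,0.6,0],0],[[-1,0.6,0],0],[[-1,0.6,0],0],[[-1,0.6,0],0],[[-0.68,0.53,0],0],[[0,0,0],0],[[0,0,1],0],[[0,0,1],0],[[0,0,1],0],[[0,0,0.66],0],[[0,0,0],0]]' 1
python3 -m crank '[[[0,0,0],0],[[0,0,0],0],[[0,0,0],0],[[0,0,0],0],[[0,0,0],0],[[0,0,-0.5],0],[[0,0,-1],0],[[0,0,-1],0],[[0,0,-0.5],0],[[0,0,0],0]]' 0 30
python3 -c "
from h import *
plan([.54,.387,.025],0)"
```

```text
time: 12.82
ee_pos: [0.4556, 0.0901, 0.0102]
eef_rot: [1.0, 0.0, -0.001, -0.0]
ft_force: [-0.2, 0.0, -0.6]
width: 0.0871
grip_force: 0.0
time: 14.08
ee_pos: [0.4564, 0.0892, 0.1016]
eef_rot: [1.0, -0.0, 0.001, 0.0]
ft_force: [0.5, 0.1, -0.8]
width: 0.04
grip_force: 29.7
t14.1 pos [0.4564 0.0892 0.1016] yaw -0.000 F [ 0.5  0.1 -0.8] w 0.0400 g 29.7 | shift(after turn) [ 2.79 -9.93  2.55] turn -0.00
```

```bash
python3 -m crank '[[[0.2,-1,0],0],[[0.2,-1,0],0],[[0.3,-1,0],0],[[0.3,-1,0],0],[[0.3,-1,0],0],[[0.3,-1,0],0],[[0.3,-1,0],0],[[0.3,-1,0],0],[[0.3,-1,0],0],[[0.29,-0.93,0],0],[[0,0,0],0],[[0,0,1],0]]'
python3 -m crank '[[[0,0,0.8],0],[[0,0,0.4],0],[[0,0,0.2],0],[[0,0,0],0]]'
python3 -m crank '[[[0,0,0.15],0],[[0,0,0],0]]'
python3 -m crank '[[[0,0,0.15],0],[[0,0,0],0]]'
```

```text
time: 15.58
ee_pos: [0.5401, 0.3877, 0.071]
eef_rot: [1.0, 0.0, 0.001, -0.001]
ft_force: [0.6, -0.5, -1.5]
width: 0.04
grip_force: 29.7
time: 16.08
ee_pos: [0.546, 0.3861, 0.0329]
eef_rot: [1.0, -0.002, 0.005, -0.001]
ft_force: [10.7, -4.5, 22.2]
width: 0.0399
grip_force: 30.4
time: 16.32
ee_pos: [0.5481, 0.3862, 0.0299]
eef_rot: [1.0, -0.003, 0.007, -0.002]
ft_force: [15.9, -4.6, 27.4]
width: 0.0399
grip_force: 30.6
time: 16.58
ee_pos: [0.5498, 0.3864, 0.0263]
eef_rot: [1.0, -0.003, 0.009, -0.002]
ft_force: [19.4, -4.2, 28.7]
width: 0.0402
grip_force: 30.2
```

```bash
python3 -m crank '[[[0,0,-0.6],0],[[0,0,-1],0],[[0,0,-0.5],0],[[0,0,0],0],[[0,0,0],0]]'
python3 -c "
from h import *
plan([.54,.387,.025],0)
snap('scene','s3',(340,90,480,195),5)"
```

```text
time: 17.2
ee_pos: [0.5389, 0.3865, 0.0813]
eef_rot: [1.0, 0.0, -0.001, 0.001]
ft_force: [0.3, 0.4, -1.2]
width: 0.0401
grip_force: 30.3
t17.2 pos [0.5389 0.3865 0.0813] yaw 0.000 F [ 0.3  0.4 -1.2] w 0.0401 g 30.3 | shift(after turn) [ 0.04 -0.02  1.88] turn 0.00
```

View pics/s3.png

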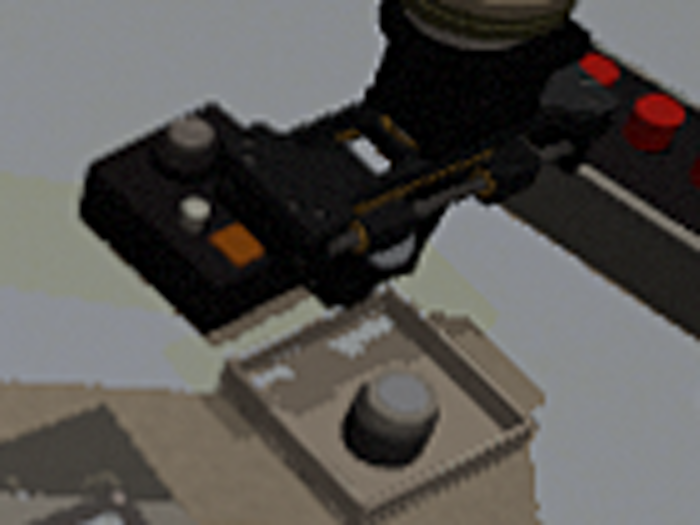

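```bash
python3 -m crank '[[[0.3,-0.2,0],0],[[0,0,0.8],0],[[0,0,0.6],0],[[0,0,0],0]]'
python3 -m crank '[[[0,0,0.25],0],[[0,0,0],0]]'
python3 -m crank '[[[0,0,0.15],0],[[0,0,0],0]]'
```

```text
time: 17.75
ee_pos: [0.5477, 0.3925, 0.0386]
eef_rot: [1.0, 0.0, -0.001, 0.001]
ft_force: [0.5, 0.8, -1.0]
width: 0.0397
grip_force: 30.3
time: 18.0
ee_pos: [0.5485, 0.3931, 0.0332]
eef_rot: [1.0, -0.0, 0.0, 0.0]
ft_force: [0.1, 0.0, -1.3]
width: 0.0402
grip_force: 30.3
time: 18.25
ee_pos: [0.5485, 0.393, 0.0286]
eef_rot: [1.0, -0.0, -0.0, 0.0]
ft_force: [-0.2, -0.2, -0.3]
width: 0.0402
grip_force: 30.3
```

```bash
python3 -m crank '[[[0,0,0.15],0],[[0,0,0],0]]'
python3 -m crank '[[[0,0,0.15],0],[[0,0,0],0]]'
python3 -m crank '[[[0,0,0.1],0],[[0,0,0],0]]'
```

```text
time: 18.5
ee_pos: [0.5498, 0.3935, 0.026]
eef_rot: [1.0, -0.0, 0.001, -0.0]
ft_force: [-0.4, -2.6, 10.0]
width: 0.0403
grip_force: 30.1
time: 18.75
ee_pos: [0.5523, 0.3935, 0.0228]
eef_rot: [1.0, -0.001, 0.003, -0.001]
ft_force: [5.4, -2.7, 13.7]
width: 0.0401
grip_force: 29.9
time: 19.0
ee_pos: [0.5539, 0.3936, 0.0205]
eef_rot: [1.0, -0.001, 0.005, -0.002]
ft_force: [10.7, -1.4, 14.9]
width: 0.04
grip_force: 29.9
```

```bash
python3 -m crank '[[[0,0,-0.25],0],[[0,0,0],0],[[0,0,0],0]]' 0 3
python3 -m crank '[[[0,0,0.2],0],[[0,0,0],0]]'
python3 -m crank '[[[0,0,0.2],0],[[0,0,0],0]]'
python3 -c "
from h import *
snap('scene','s4',(370,120,470,195),7)"
```

```text
time: 19.38
ee_pos: [0.5483, 0.3934, 0.0241]
eef_rot: [1.0, 0.0, 0.0, -0.0]
ft_force: [1.7, 1.0, 2.5]
width: 0.0407
grip_force: 3.0
time: 19.62
ee_pos: [0.5487, 0.3932, 0.0177]
eef_rot: [1.0, -0.0, 0.0, -0.0]
ft_force: [2.6, 1.2, 1.4]
width: 0.0413
grip_force: 3.0
time: 19.88
ee_pos: [0.548, 0.3933, 0.0116]
eef_rot: [1.0, 0.0, -0.0, 0.0]
ft_force: [1.6, 1.7, 1.0]
width: 0.0413
grip_force: 3.0
```

View pics/s4.png

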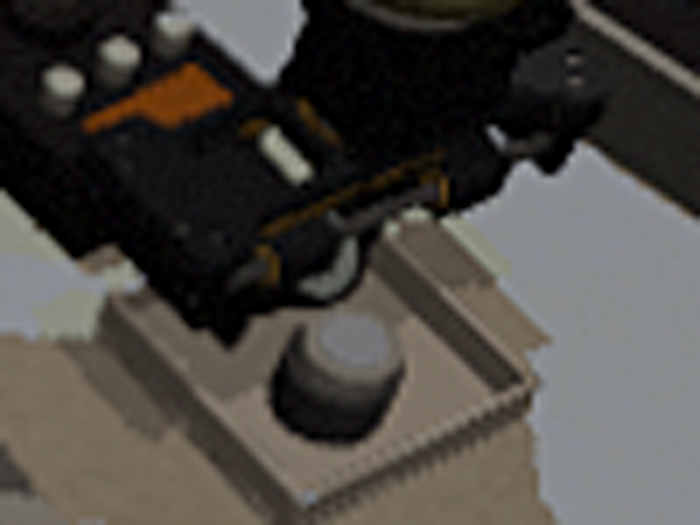

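```bash
python3 -m crank '[[[0,0,0],0],[[0,0,0],0],[[0,0,0],0],[[0,0,-0.3],0],[[0,0,-1],0],[[0,0,-1],0],[[0,0,-1],0],[[0,0,0],0],[[0,1,0],0],[[0,1,0],0],[[0,1,0],0],[[0,1,0],0]]' 0.65
python3 -m crank '[[[0,1,0],0],[[0,1,0],0],[[0,1,0],0],[[0,1,0],0]]'
python3 -c "
from h import *
snap('scene','s5',(370,120,470,195),7)
plan([.6977,.175,.1],-.057)"
```

```text
time: 21.42
ee_pos: [0.5482, 0.2718, 0.1107]
eef_rot: [1.0, -0.0, -0.0, 0.0]
ft_force: [0.8, -0.2, 0.0]
width: 0.0565
grip_force: 0.0
time: 21.92
ee_pos: [0.5481, 0.1519, 0.1108]
eef_rot: [1.0, -0.0, -0.0, 0.0]
ft_force: [-0.2, -0.3, 0.3]
width: 0.0569
grip_force: 0.0
t22.0 pos [0.5487 0.147  0.1105] yaw -0.004 F [ 2.7 -3.3 -0.5] w 0.0564 g 0.0 | shift(after turn) [ 4.9  -1.21  0.35] turn 0.38
```

View pics/s5.png

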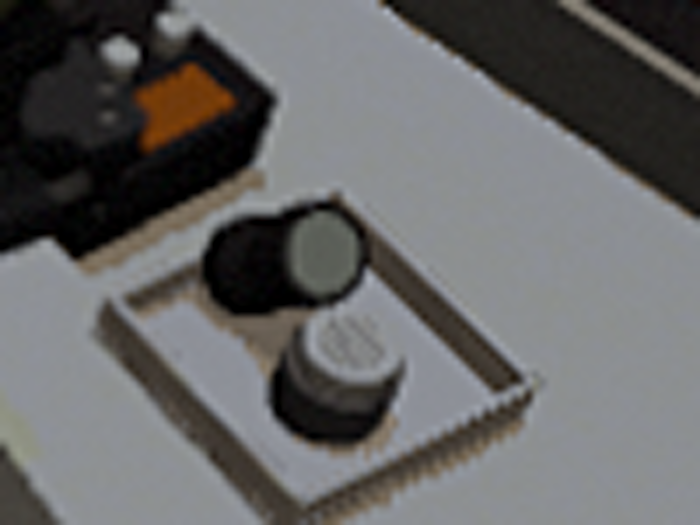

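The loupe is tilted: in the crop its top disc is at (325,255) and its foot at about (240,265), so it leans to the right. The lens is upright. I'll check from the top camera.

```bash
python3 -c "
from h import *
q=proj('top',[[.575,.387,.02]])[0]; print(q)
u,v=q.astype(int); snap('top','t1',(u-28,v-28,u+28,v+28),10)
a=cv2.imread('pics/t1.png'); cv2.imwrite('pics/t1.png',cv2.convertScaleAbs(a,alpha=1.8)); print(u,v)"
```

```text
[136.11407987 204.77788177]
136 204
```

View pics/t1.png

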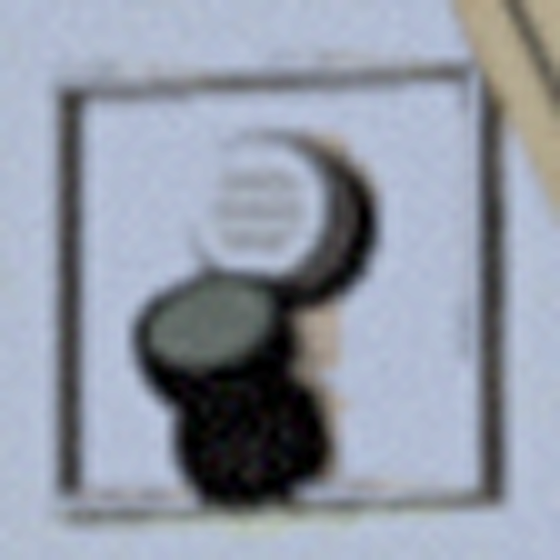

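Top view: the loupe leans about 48° towards +x against the lens, with its top disc at crop (210,325) and its foot over the near wall at (250,460). I'll triangulate the disc and regrasp.

```bash
python3 -c "
from h import *
a=[128.5,208.1]; b=[416.4,156.3]
best=min(((np.linalg.norm(w('top',[a],z)[0]-w('scene',[b],z)[0]),z) for z in np.linspace(.02,.08,61)))
print(best, w('top',[a],best[1]),w('scene',[b],best[1]))
print('foot guess',w('top',[[132.6,221.5]],.02), 'lens',w('top',[[133.7,196.3]],.042))
D=w('top',[a],best[1])[0]
plan([D[0]-.008,D[1]-.002,D[2]-.026],.2)"
```

```text
(np.float64(0.00292164738801463), np.float64(0.054000000000000006)) [[0.56122722 0.39602421 0.054     ]] [[0.56292226 0.39840389 0.054     ]]
foot guess [[0.52978771 0.39540739 0.02      ]] lens [[0.5944145  0.38702102 0.042     ]]
t22.0 pos [0.5488 0.1487 0.1106] yaw -0.005 F [-0.   0.1  0.1] w 0.0568 g 0.0 | shift(after turn) [ 1.77 -7.98  2.75] turn -1.47
```

```bash
python3 -m crank '[[[0,-1,0],0],[[0,-1,0],0],[[0,-1,0],0],[[0,-1,0],0],[[0,-1,0],0],[[0,-1,0],0],[[0,-1,0],0],[[-0.26,-1,0],0],[[0,-0.18,0],0],[[0,0,0],0],[[0,0,1],0],[[0,0,1],0]]' 0.6
python3 -m crank '[[[0,0,0.7],0],[[0,0,0.4],0],[[0,0,0.2],0],[[0,0,0],0]]'
python3 -m crank '[[[0,0,0],0],[[0,0,0],0],[[0,0,0],0],[[0,0,0],0]]' 0 30
python3 -m crank '[[[0,0,-0.6],0],[[0,0,-1],0],[[0,0,-1],0],[[0,0,0],0]]'
python3 -c "
from h import *
plan([.44,.17,.09],0)"
```

```text
time: 23.52
ee_pos: [0.5419, 0.3969, 0.0507]
eef_rot: [1.0, -0.001, 0.001, 0.0]
ft_force: [0.3, -0.6, -0.8]
width: 0.0524
grip_force: 0.0
time: 24.02
ee_pos: [0.5409, 0.3986, 0.0125]
eef_rot: [1.0, -0.0, 0.0, -0.0]
ft_force: [0.8, -1.0, 0.5]
width: 0.0522
grip_force: 0.2
time: 24.52
ee_pos: [0.541, 0.3988, 0.0127]
eef_rot: [1.0, 0.0, 0.0, -0.0]
ft_force: [0.5, -0.2, 2.8]
width: 0.041
grip_force: 30.0
time: 25.02
ee_pos: [0.5419, 0.3998, 0.0941]
eef_rot: [1.0, -0.0, 0.002, -0.002]
ft_force: [0.7, -0.2, -2.0]
width: 0.0407
grip_force: 30.0
t25.0 pos [0.5419 0.3998 0.0941] yaw -0.000 F [ 0.7 -0.2 -2. ] w 0.0407 g 30.0 | shift(after turn) [-3.4   7.66  0.14] turn -0.00
```

```bash
python3 -m crank '[[[-0.4,1,0],0],[[-0.4,1,0],0],[[-0.4,1,0],0],[[-0.4,1,0],0],[[-0.5,1,0],0],[[-0.5,1,0],0],[[-0.5,1,0],0],[[-0.3,0.66,0],0],[[0,0,0],0],[[0,0,1],0],[[0,0,1],0],[[0,0,0.4],0]]'
python3 -m crank '[[[0,0,0.1],0],[[0,0,0],0],[[0,0,0],0]]'
python3 -m crank '[[[0,0,0.15],0],[[0,0,0],0],[[0,0,0],0]]'
python3 -c "
from h import *
q=proj('scene',[[.44,.17,.03]])[0]; 
u,v=q.astype(int); snap('scene','s6',(u-40,v-30,u+40,v+30),8)"
```

```text
time: 26.52
ee_pos: [0.4379, 0.1694, 0.0168]
eef_rot: [1.0, 0.0, -0.001, -0.0]
ft_force: [0.2, -0.2, -1.5]
width: 0.0408
grip_force: 30.0
time: 26.9
ee_pos: [0.4394, 0.169, 0.0161]
eef_rot: [1.0, -0.0, 0.001, -0.0]
ft_force: [-0.1, -0.7, 0.5]
width: 0.0408
grip_force: 30.0
time: 27.28
ee_pos: [0.4387, 0.1687, 0.0107]
eef_rot: [1.0, -0.0, -0.0, 0.0]
ft_force: [-0.2, 0.4, -1.2]
width: 0.0408
grip_force: 30.0
```

View pics/s6.png

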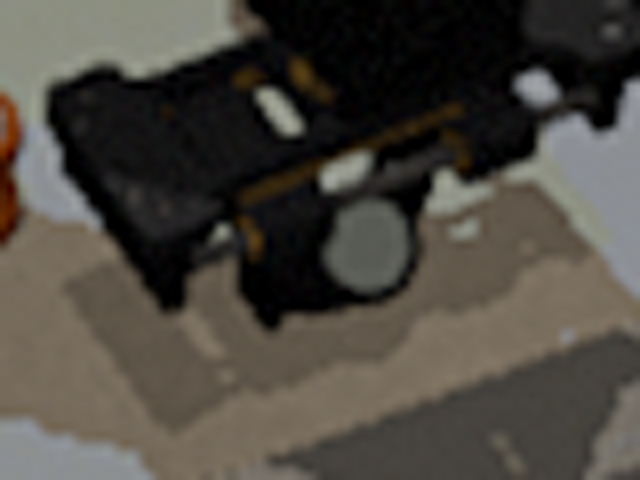

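The top disc at (370,245) faces the camera, so the loupe is still tilted about 45° towards +x. I'll press and drag it upright on the bench.

```bash
python3 -m crank '[[[0,0,0.12],0],[[0,0,0],0]]' 0 10
python3 -m crank '[[[0,0,0.1],0],[[0,0,0],0]]'
python3 -m crank '[[[-0.3,0,0.05],0],[[-0.3,0,0],0],[[0,0,0],0]]'
python3 -m crank '[[[-0.4,0,0.05],0],[[-0.4,0,0],0],[[0,0,0],0]]'
```

```text
time: 27.58
ee_pos: [0.4383, 0.1689, 0.0071]
eef_rot: [1.0, 0.0, -0.0, 0.0]
ft_force: [-3.0, -0.0, 5.3]
width: 0.0412
grip_force: 10.0
time: 27.82
ee_pos: [0.4381, 0.1686, 0.0042]
eef_rot: [1.0, 0.0, -0.001, 0.0]
ft_force: [-4.9, -1.7, 8.5]
width: 0.0412
grip_force: 10.0
time: 28.2
ee_pos: [0.4215, 0.1693, 0.0035]
eef_rot: [1.0, 0.0, 0.001, -0.0]
ft_force: [-1.5, 0.5, 9.8]
width: 0.0416
grip_force: 10.1
time: 28.58
ee_pos: [0.3972, 0.1694, 0.0021]
eef_rot: [1.0, 0.0, 0.001, -0.0]
ft_force: [-4.5, 0.8, 14.3]
width: 0.0412
grip_force: 10.1
```

```bash
python3 -m crank '[[[0,0,-0.1],0],[[0,0,0],0],[[0,0,0],0],[[0,0,-0.5],0],[[0,0,-1],0],[[0,0,-1],0],[[0,0,-1],0],[[0,-1,-1],0],[[0,-1,0],0],[[0,-1,0],0],[[0,-1,0],0],[[0,-1,0],0]]' 0.65
python3 - <<'E'
from h import *
out=[]
for n in("top","scene"):
    u,v=proj(n,[[.40,.169,.025]])[0].astype(int); im=vision.camera(n)[:,:,::-1]; cv2.imwrite(f"pics/raw_l_{n}.png",im)
    out.append(cv2.resize(cv2.convertScaleAbs(im[v-25:v+25,u-25:u+25],alpha=1.8),None,fx=7,fy=7,interpolation=cv2.INTER_CUBIC)); print(n,u,v)
cv2.imwrite("pics/two.png",np.hstack(out))
E
```

```text
time: 30.08
ee_pos: [0.3967, 0.3197, 0.1401]
eef_rot: [1.0, -0.0, 0.0, -0.0]
ft_force: [0.0, 0.1, 0.2]
width: 0.0567
grip_force: 0.0
top 215 269
scene 312 153
```

View pics/two.png

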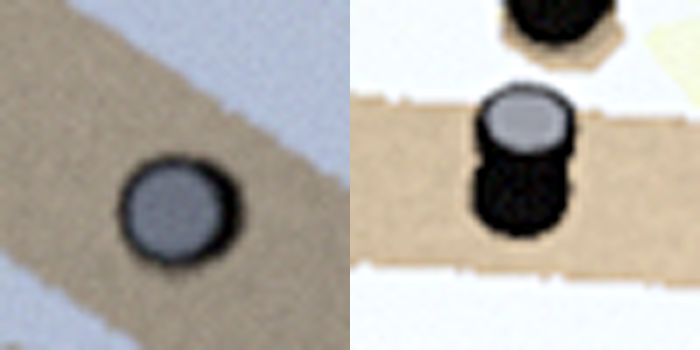

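The loupe stands upright on the bench, with its disc at top crop (173,212). Regrasp by the top band.

```bash
python3 -c "
from h import *
p=w('top',[[190+173.5/7-.5,244+212.5/7-.5]],.05)[0]; print(p, w('scene',[[287+(527-350)/7-.5,128+119/7-.5]],.05))
plan([p[0],p[1],.021],0)"
```

```text
[0.38877022 0.16975395 0.05      ] [[0.38858931 0.17133591 0.05      ]]
t30.2 pos [0.3957 0.3219 0.1401] yaw 0.004 F [-0.3  0.5 -0.6] w 0.0566 g 0.0 | shift(after turn) [-0.23  5.07  3.97] turn 0.03
```

```bash
python3 -m crank '[[[-0.25,1,0],0],[[0,1,0],0],[[0,1,0],0],[[0,1,0],0],[[0,1,0],0],[[0,0,0],0],[[0,0,1],0],[[0,0,1],0],[[0,0,1],0],[[0,0,0.95],0],[[0,0,0],0],[[0,0,0],0]]' 0.8
python3 -m crank '[[[0,0,0],0],[[0,0,0],0],[[0,0,0],0],[[0,0,0],0],[[0,0,-0.3],0],[[0,0,-1],0],[[0,0,-1],0],[[0,0,-0.5],0],[[0,0,0],0]]' 0 40
python3 -c "
from h import *
plan([.546,.399,.026],0)"
```

```text
time: 31.68
ee_pos: [0.3897, 0.1694, 0.0218]
eef_rot: [1.0, 0.0, 0.001, -0.0]
ft_force: [-0.2, 0.4, 0.3]
width: 0.0697
grip_force: 0.0
time: 32.8
ee_pos: [0.3898, 0.1687, 0.1053]
eef_rot: [1.0, -0.0, 0.001, 0.0]
ft_force: [-0.0, -0.4, -2.1]
width: 0.0405
grip_force: 40.0
t32.8 pos [0.3898 0.1687 0.1053] yaw -0.000 F [-0.  -0.4 -2.1] w 0.0405 g 40.0 | shift(after turn) [ 5.21 -7.68  2.64] turn -0.00
```

```bash
python3 -m crank '[[[0.65,-0.96,0],0],[[0.65,-0.96,0],0],[[0.65,-0.96,0],0],[[0.65,-0.96,0],0],[[0.65,-0.96,0],0],[[0.65,-0.96,0],0],[[0.65,-0.96,0],0],[[0.66,-0.96,0],0],[[0,0,0],0],[[0,0,1],0],[[0,0,0.8],0],[[0,0,0],0]]'
python3 -m crank '[[[0,0,0.4],0],[[0,0,0.2],0],[[0,0,0],0]]'
python3 -m crank '[[[0,0,0.12],0],[[0,0,0],0]]'
python3 -m crank '[[[0,0,0.1],0],[[0,0,0],0]]'
```

```text
time: 34.3
ee_pos: [0.5439, 0.3972, 0.0476]
eef_rot: [1.0, -0.0, -0.002, 0.002]
ft_force: [-0.5, -1.4, -0.8]
width: 0.0403
grip_force: 40.0
time: 34.67
ee_pos: [0.5454, 0.399, 0.0324]
eef_rot: [1.0, -0.0, -0.0, 0.0]
ft_force: [0.4, 0.1, -1.1]
width: 0.0403
grip_force: 40.0
time: 34.92
ee_pos: [0.5455, 0.3991, 0.029]
eef_rot: [1.0, -0.0, 0.0, 0.0]
ft_force: [0.3, 0.2, -1.4]
width: 0.0403
grip_force: 40.0
time: 35.17
ee_pos: [0.5454, 0.399, 0.0258]
eef_rot: [1.0, -0.0, -0.0, 0.0]
ft_force: [0.2, -0.7, -0.1]
width: 0.04
grip_force: 40.0
```

Just about at floor contact with no side force. Release and withdraw upward.

```bash
python3 -m crank '[[[0,0,0.03],0],[[0,0,0],0],[[0,0,0],0],[[0,0,0],0],[[0,0,-0.3],0],[[0,0,-0.5],0],[[0,0,-1],0],[[0,0,-1],0],[[0,0,-1],0],[[0,1,0],0],[[0,1,0],0],[[0,1,0],0]]' 0.57
python3 -m crank '[[[0,1,0],0],[[0,1,0],0],[[0,1,0],0],[[0,1,0],0]]'
python3 - <<'E'
from h import *
out=[]
for n in("top","scene"):
    u,v=proj(n,[[.575,.387,.02]])[0].astype(int); im=vision.camera(n)[:,:,::-1]; cv2.imwrite(f"pics/raw_t_{n}.png",im)
    out.append(cv2.resize(cv2.convertScaleAbs(im[v-28:v+28,u-28:u+28],alpha=1.8),None,fx=7,fy=7,interpolation=cv2.INTER_CUBIC)); print(n,u,v)
cv2.imwrite("pics/two2.png",np.hstack(out))
img=cv2.imread("pics/raw_t_top.png")
print(frame(img,(.615,.1755),-.02),frame(img,(.566,.002),-.02))
plan([.70,.175,.1],-.057)
E
```

```text
time: 36.67
ee_pos: [0.5457, 0.3085, 0.1405]
eef_rot: [1.0, 0.0, 0.001, -0.0]
ft_force: [0.1, -0.1, -0.3]
width: 0.0495
grip_force: 0.0
time: 37.17
ee_pos: [0.5457, 0.1884, 0.1405]
eef_rot: [1.0, 0.0, 0.001, -0.0]
ft_force: [-0.2, 0.4, 0.2]
width: 0.0492
grip_force: 0.0
top 136 204
scene 412 168
(np.float64(0.6175701541304679), np.float64(0.1793676379997968), np.float64(-0.14010289653508104), np.float64(-9.956905364990234)) (np.float64(0.5661466435631715), np.float64(0.0019410176939252777), np.float64(-0.021561848809489782), np.float64(-48.20488739013672))
t37.3 pos [0.5465 0.1853 0.1402] yaw -0.005 F [-0.4  0.   0.1] w 0.0496 g 0.0 | shift(after turn) [5.13 0.05 1.34] turn 0.38
```

View pics/two2.png

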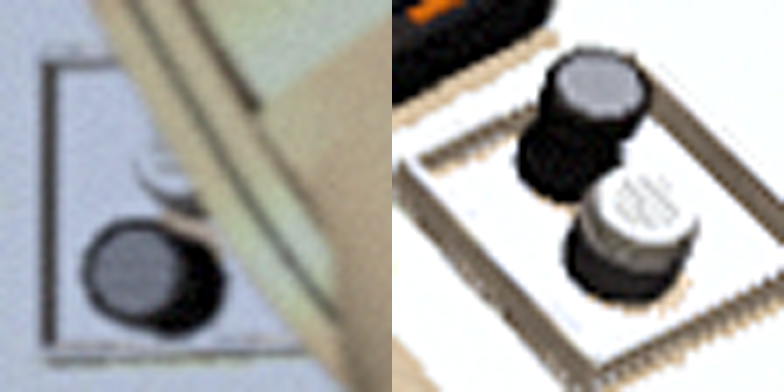

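Both stand upright in the tray. Now the frames: a helper in board coordinates.

```bash
cat >> h.py <<'E'
YB=-.057; M1=np.array([.5877,.0060]); EX=np.array([np.cos(YB),np.sin(YB)]); EY=np.array([-np.sin(YB),np.cos(YB)])
MK=[M1+.175*EY,M1,M1-.175*EY]
def bplan(i,dx,dy,z,yaw=YB):
    e,a,s=pose(); d=e[:2]-MK[i]; print("rel mark%d: dx %.1f dy %.1f mm"%(i,d@EX*1e3,d@EY*1e3)); plan(np.r_[MK[i]+dx*EX+dy*EY,z],yaw)
def look():
    img=vision.camera("top")[:,:,::-1].copy(); cv2.imwrite("pics/raw_last.png",img)
    for i in(0,1):
        b=min((frame(img,MK[i]+np.array([p,q])@[EX,EY],YB+t) for p in(-.02,0,.02) for q in(-.015,.015) for t in(0,)),key=lambda v:v[3])
        d=np.array(b[:2])-MK[i]; print("frame%d off dx %.1f dy %.1f mm dyaw %.3f score %.1f"%(i,d@EX*1e3,d@EY*1e3,b[2]-YB,b[3]))
E
python3 -c "
from h import *
bplan(0,.018,-.078,.1)"
```

```text
rel mark0: dx -51.3 dy 1.7 mm
t37.3 pos [0.5465 0.1853 0.1402] yaw -0.005 F [-0.4  0.   0.1] w 0.0496 g 0.0 | shift(after turn) [2.31 2.66 1.34] turn 0.38
```

```bash
python3 -m crank '[[[0,0,0],0.38],[[0.77,0.88,0],0],[[0.77,0.89,0],0],[[0.77,0.89,0],0],[[0,0,1],0],[[0,0,1],0],[[0,0,1],0],[[0,0,0.85],0],[[0,0,0],0],[[0,0,0],0]]' 0 10
python3 -c "
from h import *
bplan(0,.018,-.061,.024)"
```

```text
time: 38.52
ee_pos: [0.6113, 0.1066, 0.0253]
eef_rot: [1.0, -0.026, 0.001, -0.0]
ft_force: [0.6, 0.2, 0.2]
width: 0.0005
grip_force: 0.0
rel mark0: dx 17.8 dy -73.3 mm
t38.5 pos [0.6113 0.1066 0.0253] yaw -0.053 F [0.6 0.2 0.2] w 0.0005 g 0.0 | shift(after turn) [ 0.01 -0.41  0.04] turn 0.03
```

```bash
python3 -m crank '[[[0,-0.12,0],0.03],[[0,-0.12,0],0],[[0,-0.12,0],0],[[0,-0.08,0],0],[[0,0,0],0]]'
python3 -m crank '[[[0,0.4,0],0],[[0,0.3,-0.5],0],[[0,0,-1],0],[[0,0,-1],0]]'
python3 -c "
from h import *
bplan(0,.09,-.003,.1)"
```

```text
time: 39.15
ee_pos: [0.6112, 0.1192, 0.0237]
eef_rot: [1.0, -0.028, 0.0, 0.0]
ft_force: [0.3, -1.0, 0.8]
width: 0.0005
grip_force: 0.0
time: 39.65
ee_pos: [0.6102, 0.0968, 0.1005]
eef_rot: [1.0, -0.029, 0.0, 0.0]
ft_force: [-0.2, 0.2, -0.4]
width: 0.0004
grip_force: 0.0
rel mark0: dx 17.3 dy -83.1 mm
t39.6 pos [0.6102 0.0968 0.1005] yaw -0.059 F [-0.2  0.2 -0.4] w 0.0004 g 0.0 | shift(after turn) [ 2.42 -2.67  0.02] turn -0.01
```

```bash
python3 -m crank '[[[0.82,-0.95,0],0],[[0.8,-0.9,0],0],[[0.8,-0.85,0],0],[[0,0,0],0],[[0,0,1],0],[[0,0,1],0],[[0,0,0.55],0],[[0,0,0],0],[[0,0,0],0]]' 0.57
python3 -c "
from h import *
bplan(0,.0555,-.000,.024)"
```

```text
time: 40.78
ee_pos: [0.6879, 0.1747, 0.0238]
eef_rot: [1.0, -0.029, 0.001, -0.0]
ft_force: [-0.1, 0.0, 0.3]
width: 0.0497
grip_force: 0.0
rel mark0: dx 90.4 dy -0.9 mm
t40.8 pos [0.6879 0.1747 0.0238] yaw -0.058 F [-0.1  0.   0.3] w 0.0497 g 0.0 | shift(after turn) [-1.16 -0.03 -0.01] turn -0.00
```

Push −x 1.14 in small rows, then withdraw and move on to frame1's side (closed, −y side).

```bash
python3 -m crank '[[[-0.3,0,0],0],[[-0.2,0,0],0],[[-0.2,0,0],0],[[-0.15,0,0],0],[[-0.15,0,0],0],[[-0.14,0,0],0],[[0,0,0],0]]'
python3 -m crank '[[[0.3,0,0],0],[[0.3,0,-0.5],0],[[0,0,-1],0],[[0,0,-1],0],[[0,0,0],0]]'
python3 -c "
from h import *
bplan(1,-.0214,-.078,.1)"
```

```text
time: 41.65
ee_pos: [0.6531, 0.1768, 0.0225]
eef_rot: [1.0, -0.029, 0.0, -0.0]
ft_force: [3.7, 0.5, 3.7]
width: 0.0498
grip_force: 1.9
time: 42.28
ee_pos: [0.6726, 0.1764, 0.1005]
eef_rot: [1.0, -0.029, 0.002, -0.001]
ft_force: [0.5, 0.6, -0.4]
width: 0.0493
grip_force: 0.0
rel mark1: dx 75.1 dy 174.9 mm
t42.3 pos [0.6726 0.1764 0.1005] yaw -0.057 F [ 0.5  0.6 -0.4] w 0.0493 g 0.0 | shift(after turn) [-3.22  8.43  0.02] turn -0.00
```

```bash
python3 -m crank '[[[-0.35,0.94,0],0],[[-0.35,0.94,0],0],[[-0.36,0.94,0],0],[[-0.36,0.94,0],0],[[-0.36,0.94,0],0],[[-0.36,0.94,0],0],[[-0.36,0.94,0],0],[[-0.36,0.94,0],0],[[-0.36,0.91,0],0],[[0,0,0],0]]' 0
python3 -c "
from h import *
look()
bplan(1,-.0214,-.061,.024)"
```

```text
time: 43.52
ee_pos: [0.5591, -0.0742, 0.0967]
eef_rot: [1.0, -0.031, -0.001, 0.001]
ft_force: [0.4, -0.1, -0.9]
width: 0.0001
grip_force: 0.0
frame0 off dx -1.8 dy -4.2 mm dyaw -0.003 score -49.7Traceback (most recent call last):
  File "<string>", line 3, in <module>
    look()
    ~~~~^^
  File "h.py", line 46, in look
    b=min((frame(img,MK[i]+np.array([p,q])@[EX,EY],YB+t) for p in(-.02,0,.02) for q in(-.015,.015) for t in(0,)),key=lambda v:v[3])
  File "h.py", line 46, in <genexpr>
    b=min((frame(img,MK[i]+np.array([p,q])@[EX,EY],YB+t) for p in(-.02,0,.02) for q in(-.015,.015) for t in(0,)),key=lambda v:v[3])
           ~~~~~^^^^^^^^^^^^^^^^^^^^^^^^^^^^^^^^^^^^^^^^
  File "h.py", line 31, in frame
    s=minimize(cost,v0,method="Nelder-Mead",options=dict(initial_simplex=v0+np.r_[[[0,0,0]],np.eye(3)*d],xatol=.02,fatol=.01,maxiter=150)); v0=s.x
    res = _minimize_neldermead(fun, x0, args, callback, bounds=bounds,
                               **options)
    fxr = func(xr)
    fx = function(np.copy(x), *(wrapper_args + args))
  File "h.py", line 27, in cost
    W=msk(poly(c,a,win)); I=msk(poly(c,a,win+.001)); O=msk(poly(c,a,out)); rg=np.clip(O-I,0,1)
                            ~~~^^^^^^^^^^^^^^^^^^^^
  File "h.py", line 23, in msk
    m=np.zeros((420*4,560*4),np.uint8); q=(proj(n,np.c_[p,[z]*4])+.5)*4-.5
                                           ~~~~^^^^^^^^^^^^^^^^^^
  File "h.py", line 11, in proj
    k,d,T=K(n); return cv2.projectPoints(np.array(P,float).reshape(-1,1,3),cv2.Rodrigues(T[:3,:3])[0],T[:3,3],k,d)[0].reshape(-1,2)
          ~^^^
  File "h.py", line 4, in K
    m=vision.camera_model(n); f=210/np.tan(np.radians(m["vertical_fov"])/2)
ValueError: time passes only in moves, steps and waits
```

```bash
sed -i 's/^def K(n):/import functools\n@functools.cache\ndef K(n):/' h.py
python3 -c "
from h import *
look()
bplan(1,-.0214,-.061,.024)"
```

```text
frame0 off dx -1.5 dy -3.6 mm dyaw 0.019 score -49.8
frame1 off dx -24.1 dy -4.2 mm dyaw 0.074 score -15.9
rel mark1: dx -23.2 dy -78.5 mm
t43.6 pos [ 0.56  -0.071  0.097] yaw -0.057 F [-0.4  0.4 -0.7] w 0.0002 g 0.0 | shift(after turn) [ 0.06 -0.58  2.43] turn -0.00
```

```bash
python3 -m crank '[[[0,0,1],0],[[0,0,1],0],[[0,0,0.45],0],[[0,-0.3,0],0],[[0,-0.15,0],0],[[0,-0.1,0],0],[[0,-0.1,0],0],[[0,-0.05,0],0],[[0,0,0],0]]'
python3 -c "
from h import *
bplan(1,-.0214,-.057,.024)"
python3 -m crank '[[[0,0.3,0],0],[[0,0.3,-0.5],0],[[0,0,-1],0],[[0,0,-1],0]]'
python3 -c "
from h import *
bplan(1,-.0950,-.002,.1)"
```

```text
time: 44.75
ee_pos: [0.5615, -0.0506, 0.0239]
eef_rot: [1.0, -0.029, 0.0, 0.0]
ft_force: [0.0, -2.5, 1.4]
width: 0.0006
grip_force: 1.5
rel mark1: dx -23.0 dy -58.0 mm
t44.8 pos [ 0.5615 -0.0506  0.0239] yaw -0.058 F [ 0.  -2.5  1.4] w 0.0006 g 1.5 | shift(after turn) [ 0.05 -0.03 -0.  ] turn -0.00
time: 45.25
ee_pos: [0.5601, -0.0688, 0.1003]
eef_rot: [1.0, -0.029, 0.0, -0.0]
ft_force: [0.3, -0.4, -0.2]
width: 0.0005
grip_force: 0.0
rel mark1: dx -23.3 dy -76.3 mm
t45.2 pos [ 0.5601 -0.0688  0.1003] yaw -0.058 F [ 0.3 -0.4 -0.2] w 0.0005 g 0.0 | shift(after turn) [-2.39 -2.48  0.01] turn -0.01
```

```bash
python3 -m crank '[[[-0.8,-0.83,0],0],[[-0.8,-0.83,0],0],[[-0.8,-0.82,0],0],[[0,0,0],0],[[0,0,1],0],[[0,0,1],0],[[0,0,0.55],0],[[0,0,0],0],[[0,0,0],0]]' 0.57
python3 -c "
from h import *
bplan(1,-.0571,-.002,.024)"
```

```text
time: 46.38
ee_pos: [0.4935, 0.01, 0.0232]
eef_rot: [1.0, -0.029, 0.001, -0.0]
ft_force: [0.1, 0.2, 0.3]
width: 0.0495
grip_force: 0.0
rel mark1: dx -94.3 dy -1.4 mm
t46.4 pos [0.4935 0.01   0.0232] yaw -0.057 F [0.1 0.2 0.3] w 0.0495 g 0.0 | shift(after turn) [ 1.24  0.02 -0.03] turn -0.00
```

```bash
python3 -m crank '[[[0.3,0,0],0],[[0.3,0,0],0],[[0.2,0,0],0],[[0.15,0,0],0],[[0.15,0,0],0],[[0.14,0,0],0],[[0,0,0],0]]'
python3 -c "
from h import *
bplan(1,-.0571,-.002,.024)"
python3 -m crank '[[[-0.4,0,0],0],[[-0.3,0,-0.5],0],[[0,0,-1],0],[[0,0,-1],0],[[-0.5,1,0],0],[[-0.5,1,0],0],[[-0.5,1,0],0],[[0,1,0],0],[[0,1,0],0],[[0,1,0],0],[[0,1,0],0],[[0,1,0],0]]'
cat >> h.py <<'E'
def look(n=3):
    img=np.mean([vision.camera("top")[:,:,::-1] for _ in range(n)],0).astype(np.uint8); cv2.imwrite("pics/raw_last.png",img)
    for i in(0,1):
        b=min((frame(img,MK[i]+np.array([p,q])@[EX,EY],YB) for p,q in((0,0),(.005,.005),(-.005,-.005),(.03,0),(-.03,0),(0,.03),(0,-.03))),key=lambda v:v[3])
        d=np.array(b[:2])-MK[i]; print("frame%d off dx %.1f dy %.1f mm dyaw %.3f score %.1f"%(i,d@EX*1e3,d@EY*1e3,b[2]-YB,b[3]))
E
python3 -c "
from h import *
look()
bplan(0,-.00,-.080,.1)"
```

```text
time: 47.25
ee_pos: [0.5304, 0.0079, 0.0222]
eef_rot: [1.0, -0.029, 0.001, -0.0]
ft_force: [-0.1, -0.0, 0.5]
width: 0.0493
grip_force: 0.0
rel mark1: dx -57.3 dy -1.4 mm
t47.2 pos [0.5304 0.0079 0.0222] yaw -0.057 F [-0.1 -0.   0.5] w 0.0493 g 0.0 | shift(after turn) [ 0.01  0.02 -0.06] turn -0.00
time: 48.75
ee_pos: [0.4494, -0.2286, 0.0972]
eef_rot: [1.0, -0.029, 0.0, 0.0]
ft_force: [-0.1, -0.3, 0.1]
width: 0.0495
grip_force: 0.0
frame0 off dx -1.7 dy -3.9 mm dyaw 0.009 score -50.7
frame1 off dx -0.2 dy -1.8 mm dyaw 0.001 score -48.9
rel mark0: dx -124.9 dy -417.5 mm
t48.9 pos [ 0.4492 -0.229   0.097 ] yaw -0.060 F [ 0.2  0.1 -0.2] w 0.0500 g 0.0 | shift(after turn) [  4.16 -11.25  -0.1 ] turn -0.02
```

```bash
cat > m.py <<'E'
from h import *
g=cv2.GaussianBlur(cv2.cvtColor(cv2.imread("pics/raw_last.png"),cv2.COLOR_BGR2GRAY),(0,0),.5).astype(np.float32)
L=[]
for s in(1,-1):
    for u in np.linspace(57,68,8): L+=[(s*u,0,0),(0,s*u,1)]
    for t in(1,-1):
        for u in np.linspace(38,50,8): L+=[(s*u,t*50,0),(t*50,s*u,1)]
L=np.array(L); P=L[:,:2]/1e3; N=np.where(L[:,2:]==0,[[0,1]],[[1,0]])*.006
def samp(p,v):
    a=v[2]/100; R=np.array([[np.cos(a),-np.sin(a)],[np.sin(a),np.cos(a)]])
    q=np.vstack([p+[0,k*.175] for k in(1,0,-1)])@R.T+v[:2]/1e3
    uv=proj("top",np.c_[q,[.015]*len(q)]).astype(np.float32); return cv2.remap(g,uv[:,0],uv[:,1],cv2.INTER_LINEAR).mean()
cost=lambda v:-(samp(P,v)-(samp(P+N,v)+samp(P-N,v))/2)
v0=np.array([587.7,6.,-5.7])
for st in((0,0,0),(2,2,.5),(-2,-2,-.5),(2,-2,0)):
    a=v0+np.array(st); s=minimize(cost,a,method="Nelder-Mead",options=dict(initial_simplex=a+np.r_[[[0,0,0]],np.diag([2,2,.7])])); print(s.x.round(2),s.fun)
E
python3 m.py
```

```text
[588.44   5.44  -5.99] -5.961769104003906
[588.39   5.4   -6.01] -5.9584808349609375
[588.52   5.48  -6.04] -5.965400695800781
[588.4    5.42  -6.01] -5.957267761230469
```

```bash
sed -i 's/^YB=-.057; M1=np.array(\[.5877,.0060\])/YB=-.060; M1=np.array([.5884,.0054])/' h.py
python3 -c "
from h import *
bplan(1,-.001,-.078,.1)"
```

```text
rel mark1: dx -124.9 dy -242.3 mm
t48.9 pos [ 0.4492 -0.229   0.097 ] yaw -0.060 F [ 0.2  0.1 -0.2] w 0.0500 g 0.0 | shift(after turn) [ 4.13 -5.48 -0.1 ] turn 0.00
```

```bash
python3 -m crank '[[[0.69,-0.91,0],0.02],[[0.69,-0.91,0],0],[[0.69,-0.91,0],0],[[0.69,-0.91,0],0],[[0.69,-0.92,0],0],[[0.69,-0.92,0],0],[[0,0,0],0],[[0,0,1],0],[[0,0,1],0],[[0,0,0.45],0],[[0,0,0],0],[[0,0,0],0]]' 0
python3 -c "
from h import *
bplan(1,-.001,-.0562,.024)"
```

```text
time: 50.4
ee_pos: [0.5845, -0.0713, 0.0249]
eef_rot: [1.0, -0.03, 0.001, 0.0]
ft_force: [0.1, -1.5, 1.4]
width: 0.0005
grip_force: 0.0
rel mark1: dx 0.7 dy -76.8 mm
t50.4 pos [ 0.5845 -0.0713  0.0249] yaw -0.060 F [ 0.1 -1.5  1.4] w 0.0005 g 0.0 | shift(after turn) [-0.06 -0.69  0.03] turn -0.00
```

Then frame0's −y side: the shift there is +175 mm along board y.

```bash
python3 -m crank '[[[-0.06,-0.3,0],0],[[0,-0.15,0],0],[[0,-0.1,0],0],[[0,-0.08,0],0],[[0,-0.06,0],0],[[0,0,0],0]]'
python3 -m crank '[[[0,0.4,0],0],[[0,0.3,-0.5],0],[[0,0,-1],0],[[0,0,-0.8],0],[[0,-1,0],0],[[0,-1,0],0],[[0,-1,0],0],[[0,-1,0],0],[[0,-1,0],0],[[0,-0.85,0],0],[[0,0,0],0]]'
python3 -c "
from h import *
bplan(0,-.002,-.078,.024)"
```

```text
time: 51.15
ee_pos: [0.5834, -0.0509, 0.0237]
eef_rot: [1.0, -0.03, 0.0, 0.0]
ft_force: [-0.5, -1.7, 1.5]
width: 0.0006
grip_force: 1.1
time: 52.52
ee_pos: [0.5926, 0.1059, 0.0937]
eef_rot: [1.0, -0.029, 0.0, -0.001]
ft_force: [0.3, 0.2, 0.1]
width: 0.0004
grip_force: 0.0
rel mark0: dx -1.8 dy -74.4 mm
t52.5 pos [0.5926 0.1059 0.0937] yaw -0.057 F [0.3 0.2 0.1] w 0.0004 g 0.0 | shift(after turn) [-0.01  0.12  2.32] turn 0.02
```

```bash
python3 -m crank '[[[0,0,1],0],[[0,0,1],0],[[0,0,0.3],0],[[0,0,0],0],[[0,-0.3,0],0],[[0,-0.1,0],0],[[0,-0.1,0],0],[[0,-0.07,0],0],[[0,0,0],0]]'
python3 -c "
from h import *
bplan(0,-.002,-.0562,.024)"
```

```text
time: 53.65
ee_pos: [0.5936, 0.121, 0.0237]
eef_rot: [1.0, -0.03, 0.0, 0.0]
ft_force: [-0.2, -0.4, 0.3]
width: 0.0003
grip_force: 0.0
rel mark0: dx -1.7 dy -59.3 mm
t53.6 pos [0.5936 0.121  0.0237] yaw -0.060 F [-0.2 -0.4  0.3] w 0.0003 g 0.0 | shift(after turn) [-0.01 -0.1  -0.01] turn 0.00
```

```bash
python3 -m crank '[[[0,-0.06,0],0],[[0,-0.05,0],0],[[0,0,0],0],[[0,0.4,0],0],[[0,0.3,-0.5],0],[[0,0,-1],0],[[0,0,-0.8],0],[[0,0,0],0]]'
python3 -c "
from h import *
bplan(0,-.095,-.0,.1)"
```

```text
time: 54.65
ee_pos: [0.5941, 0.1031, 0.0957]
eef_rot: [1.0, -0.03, 0.002, -0.0]
ft_force: [-0.0, -0.7, 0.1]
width: 0.0007
grip_force: 0.0
rel mark0: dx -0.2 dy -77.1 mm
t54.6 pos [0.5941 0.1031 0.0957] yaw -0.061 F [-0.  -0.7  0.1] w 0.0007 g 0.0 | shift(after turn) [-3.16 -2.57 -0.14] turn -0.00
```

```bash
python3 -m crank '[[[-0.8,-0.65,0],0],[[-0.8,-0.65,0],0],[[-0.8,-0.65,0],0],[[-0.75,-0.65,0],0],[[0,0,0],0],[[0,0,1],0],[[0,0,1],0],[[0,0,0.4],0],[[0,0,0],0],[[0,0,0],0]]' 0.57
python3 -c "
from h import *
bplan(0,-.0571,0,.024)"
```

```text
time: 55.9
ee_pos: [0.5037, 0.1869, 0.0217]
eef_rot: [1.0, -0.03, 0.001, -0.0]
ft_force: [-0.9, -0.6, -0.2]
width: 0.0498
grip_force: 0.0
rel mark0: dx -95.4 dy 1.1 mm
t55.9 pos [0.5037 0.1869 0.0217] yaw -0.060 F [-0.9 -0.6 -0.2] w 0.0498 g 0.0 | shift(after turn) [ 1.28  0.04 -0.08] turn -0.00
```

Push frame0, then shift back and over to frame1's front for the same squaring push.

```bash
python3 -m crank '[[[0.4,0,-0.06],0],[[0.3,0,0],0],[[0.25,0,0],0],[[0.15,0,0],0],[[0.1,0,0],0],[[0.07,0,0],0],[[0,0,0],0]]'
python3 -c "
from h import *
bplan(0,-.0571,0,.024)"
python3 -m crank '[[[-0.6,0,0],0],[[-0.6,0,-1],0],[[0,0,-0.5],0],[[0,0.98,0],0],[[0,0.98,0],0],[[0,0.98,0],0],[[0,0.98,0],0],[[0,0.98,0],0],[[0,0.98,0],0],[[0,0,0.8],0],[[0,0,0.7],0],[[0,0,0],0]]'
python3 -c "
from h import *
bplan(1,-.0571,0,.024)"
```

```text
time: 56.78
ee_pos: [0.5403, 0.1846, 0.0223]
eef_rot: [1.0, -0.03, -0.001, 0.0]
ft_force: [-3.5, -0.1, 1.2]
width: 0.0498
grip_force: 1.8
rel mark0: dx -58.7 dy 1.0 mm
t56.8 pos [0.5403 0.1846 0.0223] yaw -0.060 F [-3.5 -0.1  1.2] w 0.0498 g 1.8 | shift(after turn) [ 0.05  0.03 -0.06] turn 0.00
time: 58.28
ee_pos: [0.494, 0.0101, 0.0215]
eef_rot: [1.0, -0.03, -0.001, -0.0]
ft_force: [-0.2, -0.5, -0.7]
width: 0.0495
grip_force: 0.0
rel mark1: dx -94.5 dy -1.0 mm
t58.3 pos [0.494  0.0101 0.0215] yaw -0.060 F [-0.2 -0.5 -0.7] w 0.0495 g 0.0 | shift(after turn) [ 1.25 -0.03 -0.08] turn -0.00
```

```bash
python3 -m crank '[[[0.4,0,-0.06],0],[[0.3,0,0],0],[[0.25,0,0],0],[[0.15,0,0],0],[[0.1,0,0],0],[[0.06,0,0],0],[[0,0,0],0],[[-0.5,0,0],0],[[-0.6,0,-1],0],[[0,0,-1],0],[[0,0,-1],0]]'
python3 -m crank '[[[-0.5,1,0],0],[[-0.5,1,0],0],[[0,1,0],0],[[0,1,0],0],[[0,1,0],0],[[0,1,0],0],[[0,1,0],0],[[0,1,0],0],[[0,1,0],0]]'
python3 -c "
from h import *
look()
plan([.484,-.4025,.1],0)"
```

```text
time: 59.65
ee_pos: [0.4992, 0.0101, 0.1153]
eef_rot: [1.0, -0.03, 0.0, 0.0]
ft_force: [0.2, 0.4, 1.1]
width: 0.0498
grip_force: 0.0
time: 60.78
ee_pos: [0.453, -0.2586, 0.1144]
eef_rot: [1.0, -0.03, 0.0, 0.0]
ft_force: [0.5, -0.7, 0.5]
width: 0.0496
grip_force: 0.0
frame0 off dx -1.7 dy -0.5 mm dyaw 0.015 score -50.6
frame1 off dx 0.1 dy -0.2 mm dyaw 0.012 score -49.4
t60.9 pos [ 0.4527 -0.2589  0.1142] yaw -0.063 F [1.  0.9 0.6] w 0.0499 g 0.0 | shift(after turn) [1.04 4.79 0.47] turn -0.45
```

Run:
```python
from h import *
g=cv2.cvtColor(cv2.imread("pics/raw_t0.png"),cv2.COLOR_BGR2GRAY)
u,v=proj("top",[[.484,-.4026,.035]])[0].round().astype(int)
c=g[v-18:v+19,u-10:u+11]; m=(c<45).astype(np.uint8); print(c.min(),np.median(c),m.sum())
n,l,st,ce=cv2.connectedComponentsWithStats(m); i=1+np.argmax(st[1:,4]); q=ce[i]+[u-10,v-18]; print(st[i],q, w("top",[q],.03))
ys,xs=np.nonzero(l==i); P=w("top",np.c_[xs+u-10,ys+v-18],.03)[:,:2]; d=np.linalg.svd(P-P.mean(0))[2][0]; print("angle",np.arctan(d[1]/d[0]),P.min(0),P.max(0))
print(pose()[2]["joint_positions"].round(2))
plan([.484,-.4045,.013],.05)
```

```text
0 96.0 157
[  6   7   9  22 157] [432.62420382 233.67515924] [[ 0.48465962 -0.40442661  0.03      ]]
angle 0.03465080700318564 [ 0.45707604 -0.41517022] [ 0.51325537 -0.39435641]
[ 0.84  0.23 -0.46  1.85  0.12  1.09 -1.29]
t60.9 pos [ 0.4527 -0.2589  0.1142] yaw -0.063 F [1.  0.9 0.6] w 0.0499 g 0.0 | shift(after turn) [0.8  4.9  3.37] turn -0.81
```

```bash
python3 -m crank '[[[0,0,0],-0.81],[[0.16,0.98,0],0],[[0.16,0.98,0],0],[[0.16,0.98,0],0],[[0.16,0.98,0],0],[[0.16,0.98,0],0],[[0,0,0],0],[[0,0,1],0],[[0,0,1],0],[[0,0,0.8],0],[[0,0,0.57],0],[[0,0,0],0]]' 0.57
python3 -m crank '[[[0,0,0],0],[[0,0,0],0],[[0,0,0],0],[[0,0,0],0],[[0,0,0],0],[[0,0,-0.5],0],[[0,0,-1],0],[[0,0,-1],0],[[0,0,-0.5],0],[[0,0,0],0]]' 0 50
python3 -c "
from h import *
bplan(1,-.122,0,.1,YB+np.pi/2)"
```

```text
time: 62.42
ee_pos: [0.4849, -0.4018, 0.0126]
eef_rot: [1.0, 0.027, -0.0, -0.001]
ft_force: [0.2, -0.5, 0.3]
width: 0.0494
grip_force: 0.0
time: 63.68
ee_pos: [0.4852, -0.4031, 0.1041]
eef_rot: [1.0, 0.027, 0.001, 0.0]
ft_force: [-0.8, 0.4, -3.3]
width: 0.0137
grip_force: 50.0
rel mark1: dx -78.5 dy -413.9 mm
t63.7 pos [ 0.4852 -0.4031  0.1041] yaw 0.053 F [-0.8  0.4 -3.3] w 0.0137 g 50.0 | shift(after turn) [13.8  -1.45  0.14] turn -10.44
```

```bash
python3 -m crank '[[[0,0,0],-0.95],[[0,0,0],-0.95],[[0,0,0],-0.95],[[0,0,0],-0.95],[[0,0,0],-0.95],[[0,0,0],-0.95],[[0,0,0],-0.95],[[0,0,0],-0.95],[[0,0,0],-0.95],[[0,0,0],-0.95],[[0,0,0],-0.94],[[0,0,0],0]]'
python3 -m crank '[[[1,-0.1,0],0],[[1,-0.1,0],0],[[1,-0.1,0],0],[[1,-0.1,0],0],[[1,-0.1,0],0],[[1,-0.1,0],0],[[1,-0.1,0],0],[[1,-0.1,0],0],[[1,-0.1,0],0],[[1,-0.1,0],0],[[0.5,0,0],0],[[0,0,0],0]]'
python3 -c "
from h import *
bplan(1,-.122,-.05,.02,YB+np.pi/2)"
```

```text
time: 65.18
ee_pos: [0.4841, -0.4025, 0.1016]
eef_rot: [0.728, 0.685, 0.0, -0.001]
ft_force: [0.4, 0.0, -3.2]
width: 0.0138
grip_force: 50.0
time: 66.68
ee_pos: [0.4738, -0.0863, 0.103]
eef_rot: [0.728, 0.686, -0.0, 0.0]
ft_force: [0.6, -0.8, -3.3]
width: 0.0139
grip_force: 50.0
rel mark1: dx -108.9 dy -98.4 mm
t66.7 pos [ 0.4738 -0.0863  0.103 ] yaw 1.511 F [ 0.6 -0.8 -3.3] w 0.0139 g 50.0 | shift(after turn) [ 1.61 -0.44  2.77] turn 0.00
```

```bash
python3 -m crank '[[[0.8,-0.22,0],0],[[0.81,-0.22,0],0],[[0,0,0],0],[[0,0,1],0],[[0,0,1],0],[[0,0,0.6],0],[[0,0,0.17],0],[[0,0,0],0]]'
python3 -m crank '[[[0,0,0.13],0],[[0,0,0],0]]'
python3 -m crank '[[[0,0,0.08],0],[[0,0,0],0]]'
python3 -c "
from h import *
bplan(1,-.115,-.05,.013,YB+np.pi/2)"
```

```text
time: 67.68
ee_pos: [0.4639, -0.038, 0.0204]
eef_rot: [0.728, 0.685, 0.0, 0.0]
ft_force: [0.6, -0.5, -2.2]
width: 0.0137
grip_force: 50.0
time: 67.92
ee_pos: [0.4637, -0.0379, 0.0164]
eef_rot: [0.728, 0.686, 0.0, 0.0]
ft_force: [0.1, -0.3, -3.0]
width: 0.0134
grip_force: 50.0
time: 68.18
ee_pos: [0.4634, -0.0378, 0.0137]
eef_rot: [0.728, 0.686, -0.0, 0.0]
ft_force: [0.2, -0.5, -2.7]
width: 0.0136
grip_force: 50.0
rel mark1: dx -122.2 dy -50.6 mm
t68.2 pos [ 0.4634 -0.0378  0.0137] yaw 1.511 F [ 0.2 -0.5 -2.7] w 0.0136 g 50.0 | shift(after turn) [0.02 0.24 0.02] turn -0.00
```

```bash
python3 -m crank '[[[0,0.1,0.05],0],[[0,0.07,0],0],[[0,0,0],0]]'
python3 -m crank '[[[0,0.05,0],0],[[0,0,0],0]]'
python3 -m crank '[[[0,0.05,0],0],[[0,0,0],0]]'
python3 -m crank '[[[0,0.05,0],0],[[0,0,0],0]]'
python3 -c "
from h import *
bplan(1,-.115,-.05,.013,YB+np.pi/2)"
```

```text
time: 68.55
ee_pos: [0.4639, -0.0379, 0.0134]
eef_rot: [0.728, 0.686, -0.005, -0.003]
ft_force: [-38.6, 1.7, 57.2]
width: 0.0139
grip_force: 49.9
time: 68.8
ee_pos: [0.4639, -0.0379, 0.0133]
eef_rot: [0.728, 0.686, -0.007, -0.004]
ft_force: [-45.8, 1.3, 66.6]
width: 0.0136
grip_force: 49.9
time: 69.05
ee_pos: [0.4639, -0.0379, 0.0133]
eef_rot: [0.728, 0.686, -0.008, -0.004]
ft_force: [-53.7, 2.7, 76.5]
width: 0.0138
grip_force: 49.8
time: 69.3
ee_pos: [0.464, -0.038, 0.013]
eef_rot: [0.728, 0.686, -0.009, -0.005]
ft_force: [-58.8, 4.0, 80.5]
width: 0.0133
grip_force: 49.8
rel mark1: dx -121.6 dy -50.8 mm
t69.3 pos [ 0.464 -0.038  0.013] yaw 1.511 F [-58.8   4.   80.5] w 0.0133 g 49.8 | shift(after turn) [ 0.03  0.22 -0.  ] turn 0.00
```

```bash
python3 -m crank '[[[0,-0.3,-0.05],0],[[0,0,-0.03],0],[[0,0,0],0]]'
python3 -c "
from h import *
bplan(1,-.115,-.05,.013,YB+np.pi/2)"
```

```text
time: 69.68
ee_pos: [0.4647, -0.038, 0.0148]
eef_rot: [0.728, 0.685, 0.0, 0.0]
ft_force: [-0.4, 0.5, -2.3]
width: 0.0135
grip_force: 49.8
rel mark1: dx -120.9 dy -50.7 mm
t69.7 pos [ 0.4647 -0.038   0.0148] yaw 1.510 F [-0.4  0.5 -2.3] w 0.0135 g 49.8 | shift(after turn) [0.02 0.2  0.06] turn -0.00
```

```bash
python3 -m crank '[[[0,0.08,0.02],0],[[0,0,0],0]]' | grep -E 'ee_pos|force'
python3 -m crank '[[[0,0.05,0],0],[[0,0,0],0]]' | grep -E 'ee_pos|force'
python3 -c "
from h import *
bplan(1,-.115,-.05,.013,YB+np.pi/2)"
```

```text
ee_pos: [0.4669, -0.0379, 0.0139]
ft_force: [0.4, 0.0, -1.6]
grip_force: 49.8
ee_pos: [0.4681, -0.038, 0.014]
ft_force: [-0.1, 0.1, -2.6]
grip_force: 49.8
rel mark1: dx -117.5 dy -50.6 mm
t70.2 pos [ 0.4681 -0.038   0.014 ] yaw 1.511 F [-0.1  0.1 -2.6] w 0.0134 g 49.8 | shift(after turn) [0.02 0.08 0.03] turn -0.00
```

```bash
for i in 1; do
python3 -m crank '[[[0,0.05,0],0],[[0,0,0],0]]' | grep -E 'ee_pos|ft_force'
python3 -m crank '[[[0,0.04,0],0],[[0,0,0],0]]' | grep -E 'ee_pos|ft_force'
done
```

```text
ee_pos: [0.4693, -0.0382, 0.014]
ft_force: [-1.0, 0.6, -2.6]
ee_pos: [0.4694, -0.0382, 0.0137]
ft_force: [-5.6, 0.6, 0.7]
```

```bash
python3 -m crank '[[[0,0.03,0],0],[[0,0,0],0],[[0,0,0],0]]' 0 6 | grep -E 'ee_pos|force'
python3 -m crank '[[[0,0.04,0],0],[[0,0,0.02],0],[[0,0,0],0]]' 0 4 | grep -E 'ee_pos|force'
python3 -c "
from h import *
bplan(1,-.115,-.05,.013,YB+np.pi/2)"
```

```text
ee_pos: [0.4695, -0.0382, 0.0135]
ft_force: [-9.6, 0.3, 5.2]
grip_force: 6.0
ee_pos: [0.4712, -0.0382, 0.0131]
ft_force: [-7.9, 1.2, 2.4]
grip_force: 4.0
rel mark1: dx -114.4 dy -50.5 mm
t71.4 pos [ 0.4712 -0.0382  0.0131] yaw 1.511 F [-7.9  1.2  2.4] w 0.0172 g 4.0 | shift(after turn) [ 0.02 -0.02  0.  ] turn 0.00
```

```bash
python3 -m crank '[[[0,-0.03,0],0],[[0,0,0],0],[[0,0,0],0],[[0,0,-0.5],0],[[0,0,-1],0],[[0,0,-1],0],[[0,0,-1],0],[[-1,0,0],0],[[-1,0,0],0],[[-1,0,0],0],[[-1,0,0],0],[[-1,0,0],0]]' 0.45
python3 -m crank '[[[-1,0,0],0],[[-1,0,0],0],[[-1,0,0],0],[[-1,0,0],0],[[0,0,0],0]]'
python3 - <<'E'
from h import *
look()
im=cv2.imread("pics/raw_last.png")[155:290,180:378]
cv2.imwrite("pics/fin.png",cv2.resize(cv2.convertScaleAbs(im,alpha=1.8),None,fx=4,fy=4,interpolation=cv2.INTER_CUBIC))
plan([.394,.390,.1],0); print(pose()[2]["joint_positions"].round(2))
E
```

```text
time: 72.92
ee_pos: [0.4639, -0.1893, 0.1199]
eef_rot: [0.728, 0.686, 0.001, 0.001]
ft_force: [0.3, 0.9, 0.3]
width: 0.0391
grip_force: 0.0
time: 73.55
ee_pos: [0.4558, -0.3107, 0.1195]
eef_rot: [0.729, 0.684, 0.0, 0.001]
ft_force: [-0.2, 0.5, 0.4]
width: 0.039
grip_force: 0.0
frame0 off dx -1.7 dy -0.5 mm dyaw 0.015 score -51.1
frame1 off dx 0.3 dy 0.2 mm dyaw 0.007 score -49.9
t73.7 pos [ 0.4565 -0.3071  0.1192] yaw 1.512 F [-0.2  1.1 -1. ] w 0.0392 g 0.0 | shift(after turn) [ -2.08 -23.24   0.64] turn 10.83
[ 1.11  0.33 -0.71  1.76  0.24  1.14  0.27]
```

View pics/fin.png

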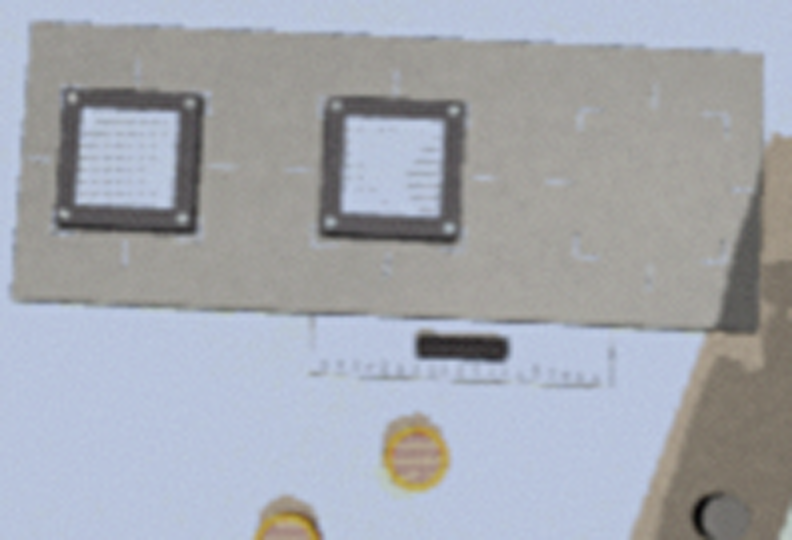

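The straightedge lies flush along the front edge, within the board's length. Both frames sit inside their brackets, so I'll cross-check them with the corner screws.

Run:
```python
from h import *
f=lambda L:(np.array(L,float)+.5)/4-.5+[180,155]
S=w("top",f([(72,98),(190,103),(182,218),(64,215),(336,105),(455,110),(449,229),(330,222)]),.037)[:,:2]
for i,s in enumerate((S[:4],S[4:])):
    d=s.mean(0)-MK[i]; e=(s[0]+s[3]-s[1]-s[2]); g=(s[0]+s[1]-s[2]-s[3]); print(i,d@EX*1e3,d@EY*1e3,-np.arctan2(e[0],e[1])-YB,np.arctan2(g[1],g[0])-YB)
R=w("top",f([(312,318),(612,330),(310,372),(612,386)]),.010)[:,:2]; print([( (p-M1)@EX*1e3,(p-M1)@EY*1e3) for p in R])
```

```text
0 -1.3967590361052356 0.004183701886459623 0.009838280608595283 -0.0009599600268987013
1 1.1383058047428065 -0.2773230152397863 -0.005324559033457979 -0.003376549477442342
[(np.float64(-98.97668051084497), np.float64(48.881916403190395)), (np.float64(-97.93834341204152), np.float64(-151.00840749778087)), (np.float64(-134.9186523047945), np.float64(48.35203913451249)), (np.float64(-135.1761224484206), np.float64(-152.2283488250989))]
```

Frame0 is 1.5 mm short, so I'll give it one small nudge on the way to the timer.

```bash
python3 -m crank '[[[0,0,0],0.95],[[0,0,0],0.95],[[0,0,0],0.95],[[0,0,0],0.95],[[0,0,0],0.95],[[0,0,0],0.95],[[0,0,0],0.95],[[0,0,0],0.95],[[0,0,0],0.95],[[0,0,0],0.95],[[0,0,0],0.95],[[0,0,0],0.81]]' 0.57
python3 -m crank '[[[0,-1,0],0],[[0,-1,0],0],[[0,-1,0],0],[[0,-1,0],0],[[0,-1,0],0],[[0,-1,0],0],[[0,-1,0],0],[[0,-1,0],0],[[0,-1,0],0],[[0,-1,0],0],[[0,-1,0],0],[[0,-1,0],0]]'
python3 -c "
from h import *
bplan(0,-.095,0,.024)"
```

```text
time: 75.2
ee_pos: [0.4563, -0.3066, 0.119]
eef_rot: [0.999, -0.032, 0.0, 0.0]
ft_force: [-0.9, 0.6, 0.4]
width: 0.0494
grip_force: 0.0
time: 76.7
ee_pos: [0.4776, 0.0536, 0.1189]
eef_rot: [1.0, -0.03, 0.001, 0.0]
ft_force: [0.3, -0.8, 0.7]
width: 0.0498
grip_force: 0.0
rel mark0: dx -113.5 dy -133.5 mm
t76.7 pos [0.4776 0.0536 0.1189] yaw -0.060 F [ 0.3 -0.8  0.7] w 0.0498 g 0.0 | shift(after turn) [ 0.62 -4.45  3.16] turn 0.00
```

```bash
python3 -m crank '[[[0.15,-1,0],0],[[0.15,-1,0],0],[[0.15,-1,0],0],[[0.1,-1,0],0],[[0.07,-0.35,0],0],[[0,0,0],0],[[0,0,1],0],[[0,0,1],0],[[0,0,0.8],0],[[0,0,0.36],0],[[0,0,0],0]]'
python3 -m crank '[[[0.5,0,0],0],[[0.4,0,0],0],[[0.15,0,0],0],[[0,0,0],0],[[0,0,0],0]]'
python3 -c "
from h import *
bplan(0,-.0572,0,.024)"
```

```text
time: 78.08
ee_pos: [0.5042, 0.1799, 0.0235]
eef_rot: [1.0, -0.031, -0.0, 0.0]
ft_force: [-0.2, 0.3, -0.2]
width: 0.0496
grip_force: 0.0
time: 78.7
ee_pos: [0.5355, 0.1788, 0.0236]
eef_rot: [1.0, -0.031, -0.0, 0.0]
ft_force: [0.8, -0.3, 0.6]
width: 0.0496
grip_force: 0.0
rel mark0: dx -63.2 dy -5.0 mm
t78.7 pos [0.5355 0.1788 0.0236] yaw -0.061 F [ 0.8 -0.3  0.6] w 0.0496 g 0.0 | shift(after turn) [ 0.2  -0.17 -0.01] turn -0.01
```

```bash
python3 -m crank '[[[0,-0.17,0],0],[[0.07,0,0],0],[[0.07,0,0],0],[[0.06,0,0],0],[[0,0,0],0],[[0,0,0],0]]'
python3 -c "
from h import *
bplan(0,-.0572,0,.024)"
python3 -m crank '[[[-0.5,0,0],0],[[-0.6,0,-1],0],[[0,0,-1],0],[[-0.4,-0.4,-1],0],[[-0.7,-1,0],0],[[-0.7,-1,0],0],[[-0.7,-1,0],0],[[-0.7,-1,0],0],[[0,-1,0],0],[[0,0,0],0]]' 0
python3 - <<'E'
from h import *
look()
plan([.394,.390,.08],YB); 
g=vision.camera("scene")[:,:,::-1]; cv2.imwrite("pics/raw_sc.png",g)
E
```

```text
time: 79.45
ee_pos: [0.5415, 0.1836, 0.0236]
eef_rot: [1.0, -0.031, -0.0, 0.0]
ft_force: [-6.4, 0.4, 4.8]
width: 0.0499
grip_force: 2.6
rel mark0: dx -57.5 dy 0.1 mm
t79.5 pos [0.5415 0.1836 0.0236] yaw -0.061 F [-6.4  0.4  4.8] w 0.0499 g 2.6 | shift(after turn) [ 0.01  0.   -0.01] turn -0.01
time: 80.7
ee_pos: [0.4213, 0.3561, 0.1139]
eef_rot: [1.0, -0.028, 0.001, -0.001]
ft_force: [-0.6, 0.2, -1.0]
width: 0.0001
grip_force: 0.0
frame0 off dx -0.7 dy -0.5 mm dyaw 0.012 score -49.2
frame1 off dx 0.3 dy 0.2 mm dyaw 0.007 score -48.1
t80.8 pos [0.4234 0.352  0.1134] yaw -0.062 F [-0.  -0.6 -0. ] w 0.0006 g 0.0 | shift(after turn) [-1.05 -1.2   1.11] turn -0.02
```

```bash
python3 -c "
from h import *
for z in(.05,.055,.06): print(z,w('scene',[(538.5/1.42-.5,166/1.42-.5)],z),w('top',[(184.5/1.42-.5,387.5/1.42-.5)],z))"
python3 -m crank '[[[-0.5,-0.6,0],0],[[-0.52,-0.6,0],0],[[0,0,0.6],0],[[0,0,0],0]]' 0
python3 -c "
from h import *
plan([.394,.390,.06],YB)"
```

```text
0.05 [[0.38499993 0.40289291 0.05      ]] [[0.39404741 0.3907587  0.05      ]]
0.055 [[0.38886973 0.39882537 0.055     ]] [[0.39403239 0.38905719 0.055     ]]
0.06 [[0.39273954 0.39475784 0.06      ]] [[0.39401737 0.38735569 0.06      ]]
time: 81.4
ee_pos: [0.395, 0.3886, 0.0938]
eef_rot: [1.0, -0.031, -0.001, 0.002]
ft_force: [0.5, -0.3, 0.8]
width: 0.0005
grip_force: 0.0
t81.4 pos [0.395  0.3886 0.0938] yaw -0.063 F [ 0.5 -0.3  0.8] w 0.0005 g 0.0 | shift(after turn) [-0.04 -0.04  1.13] turn -0.02
```

```bash
python3 -m crank '[[[0,0,0.5],0],[[0,0,0.35],0],[[0,0,0],0]]' | grep -E 'ee_pos|ft_f'
for i in 1; do
python3 -m crank '[[[0,0,0.1],0],[[0,0,0.1],0],[[0,0,0],0]]' | grep -E 'ee_pos|ft_f'
python3 -m crank '[[[0,0,0.1],0],[[0,0,0],0]]' | grep -E 'ee_pos|ft_f'
done
```

```text
ee_pos: [0.3949, 0.3899, 0.0689]
ft_force: [0.7, 0.7, 0.5]
ee_pos: [0.3952, 0.391, 0.0644]
ft_force: [-0.7, -0.9, 2.6]
ee_pos: [0.3953, 0.391, 0.0615]
ft_force: [0.1, -1.9, 5.6]
```

```bash
python3 -m crank '[[[0,0,0.06],0],[[0,0,0],0]]' | grep -E 'ee_pos|ft_f'
python3 -m crank '[[[0,0,0.06],0],[[0,0,0],0],[[0,0,0],0]]' | grep -E 'ee_pos|ft_f'
```

```text
ee_pos: [0.3954, 0.3912, 0.0611]
ft_force: [-5.1, -6.2, 21.7]
ee_pos: [0.3955, 0.3913, 0.0608]
ft_force: [-10.3, -12.1, 36.8]
```

Bottomed out (stiff stop at about z = 0.061, 37 N). Withdraw, check, and hand in.

```bash
python3 -m crank '[[[0,0,-0.2],0],[[0,0,-0.8],0],[[0,0,-1],0],[[0,0,-1],0],[[0,0,0],0],[[0,0,0],0]]'
python3 - <<'E'
from h import *
look(2)
a=cv2.imread("pics/raw_last.png").astype(int)
f=lambda L:(np.array(L,float)+.5)/4-.5+[180,155]
b=(np.array([0])); g=a.mean(2)
# grip of the rule still where seen (dark), tray pieces still dark
print(g[int(155+346/4),int(180+462/4)].round(), [g[tuple(proj('top',[p])[0].round().astype(int)[::-1])] for p in([.54,.385,.02],[.59,.37,.01])])
E
```

```text
time: 83.78
ee_pos: [0.3946, 0.3906, 0.1467]
eef_rot: [1.0, -0.031, -0.0, 0.0]
ft_force: [0.2, -0.9, 0.4]
width: 0.0003
grip_force: 0.0
frame0 off dx -0.7 dy -0.5 mm dyaw 0.012 score -48.8
frame1 off dx 0.7 dy -0.2 mm dyaw 0.012 score -47.7
26.0 [np.float64(3.0), np.float64(10.333333333333334)]
```

```bash
python3 -c "
from bench import r
print(r.close_job())"
```

```text
the job is handed in; nothing more can be done
None
```

The job is handed in at about 84 s: the loupe and lens stand upright in the tray, both frames measure within about 1 mm and 0.01 rad of their marks, the straightedge lies flush along the board's front edge, and the start button was pressed to its stop last; the loupe had first tipped over in the tray and was stood upright on the bench and put back, and the hand-in returned no verdict.

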